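Dose two grinding balls from a slide-gate hopper into a milling jar

ROBOT

A 7-joint arm with a two-finger parallel gripper is mounted at the origin on the work surface. World frame = base frame: x ahead of the robot, y to its left, z up, the work surface at z = 0. Lengths are in m, angles in rad, forces in N, time in s.
With the tool pointing down it reaches from about 0.425 to 0.875 m from the base axis. Payload 4.7 kg.
Tool frame: the origin (TCP) lies between the finger pads; the fingertips stand 14 mm ahead of it and the grasp point (between the pads) lies 5 mm behind it; z points along the fingers, y is the line along which they close (so a half turn about z gives the same grasp; the last joint's range is limited). The gripper opens to 87 mm and grips with 3 to 60 N. Pads are 19 mm wide; open, the fingers measure 117 mm over their backs; the gripper's body (75 mm by 190 mm) begins 51 mm behind the grasp point.
Start: joints at [1.154, 0.321, -0.07, 1.45, 0.023, 1.371, -0.057], TCP at [0.271, -0.591, 0.211] pointing down, gripper open.
Joint ranges: [-2.86, 2.86], [-0.3, 2.09], [-1.38, 1.24], [0.06, 2.45], [-1.56, 4.7], [0.09, 2.05], [-2.69, 2.69]. Speed limits (rad/s): [2.57, 2.57, 3.14, 3.14, 3.14, 3.14, 3.14].

INTERFACE

Orientations are given as a rotation vector (axis times angle).
In Python, from bench import ctrl gives the robot as it stands.
- The arm moves only by the tool step_arm, never from a script. Its argument "commands" is a list of rows, each an object with "travel": the shift along the tool's x, y, z in m, a list of three; "turn": the turn, a rotation vector about the tool's x, y, z in degrees, a list of three. A call has 1 to 5 rows; each row is the pose to reach, as a shift and turn from the pose commanded when the call began, along the tool's axes at that moment; what a row does not reach only later rows make up. A row lasts 1/10 s, in which the tool goes at most 50 mm and 8.59 degrees, less where a joint would pass 70% of its speed; a pose out of reach is approached as far as the arm can. A call with a gripper value outside its range is refused whole. "gripper" is the opening, from 0 (shut) to 1 (fully open), set as the call begins (left out, the last holds). The fingers move at their own pace and stop on an object; "force" is the grip in N (left out, the last holds). Time passes only in rows, so rows that repeat a pose let the fingers close. It gives the time, the measured TCP pose, the force, the opening and the grip force at its end, in the units of the state.
- ctrl.get_state(): the state, without advancing time (a new reading comes with each control period).
- ctrl.get_image(name): name is "side" or "top" or "wrist"; returns the picture (384x512x3 uint8, red, green, blue); there is no depth.
- ctrl.camera_model(name): a dict with "fx", "fy", "cx", "cy" (pixels), "R" (3x3) and "t" (3): a world point X has camera coordinates R X + t; the wrist camera has in their place "T_tool_cam" (4x4, takes a point from camera to tool coordinates, whose origin is the TCP and whose axes are the flange's). Camera axes: x right, y down, z forward; pixel columns grow to the right and rows downward; lengths in m; the calibration is good to about 2 mm. The wrist camera is an equidistant fisheye: a pixel r from the principal point sees the ray r / f radians off the axis. A picture is of the moment at which its call begins: read the wrist's pose just before it. camera_model takes no time and is no camera call.
- ctrl.close_job(): hands the job in; it is judged then, once.
The state is a dict: "time": time; "joint_positions": joint angles; "qd": joint speeds; "joint_torque": joint torques, N m; "position": TCP position; "tool_rot": TCP orientation; "ft_force": force on the tool from outside, world axes, zero at the start; "torque": the same for the moment, N m; "grip_width": opening from 0.0 (shut) to 1.0 (fully open); "grip_force": force on a finger pad.
Only numpy, scipy, OpenCV 4.12 (cv2) and the standard library are available. Lean on these libraries where they do the work, as an engineer would, in place of code of your own. Each camera call takes 0.05 s, during which the arm holds its last target. There are 200 camera calls.

TASK

Stand the open steel milling jar upright on the bench squarely under the outlet of the ball hopper and let go of it. Then pull the hopper's slide gate out by its handle just far enough for exactly two balls to drop into the jar (the compartment with the rubber stopper is empty), and push the gate fully shut again, with the other two balls still in the hopper. Leave the jar with its two balls under the outlet, and do not shift anything else that stands on the bench.

Things in the scene. Friction and masses are not known exactly. Their poses are not given: they have to be found in the camera images.
- hopper: Ball hopper fixed to the bench: narrow box of clear walls over an enclosed chute, spanning x -16 to 16, y -110 to 76, z 116 to 226 mm. Origin on the bench under the middle compartment, z up, y along the row towards the gate's handle, robot on the -x side. Two rear rods (radius 7) at x = 47, y = -30 and 60 mm, on a base plate x 22 to 92, y -45 to 75, 10 mm thick.
- row_mid (a point): Middle of the row of five compartments, at the floor of the middle one: hopper x = 0, y = 0, z = 182 mm; axes as the hopper's. Compartment centres at y = -56, -28, 0, 28, 56 mm, each 25 x 26 mm inside, open on top, walls 44 mm high, dividers 3 mm. Their common floor is the slide gate; under it the chute slopes down to the outlet at the -y end.
- drive_head (a point): Grey drive head that overhangs the gate's handle and all its travel, so the handle is reached from the hopper's -x side with the gripper tilted 35 to 45 degrees. Point: middle of the underside's robot-side edge, hopper x = -10, y = 182, z = 310 mm. Head: x -10 to 75, y 80 to 285, z 310 to 380 mm. Rod radius 9 at x = 66, y = 185 mm on a foot plate 100 x 120 x 12 mm (x 28 to 128).
- outlet (a point): Centre of the hopper's outlet, a 30 x 26 mm opening facing down, 116 mm above the bench, at hopper x = 0, y = -91 mm (axes as the hopper's). The bench beneath is free; the jar goes there, its axis within about 10 mm of this point. The hopper above leaves no room for a gripper pointing straight down: lean it away, to the hopper's -y side.
- gate (a joint): Slide gate under the compartments, m: 0 = fully shut (hard stop), grows as it is pulled along the hopper's +y, at most 0.145. Friction 2.5 N, stays where left. It uncovers the compartments one by one, the one nearest the outlet (y = -56 mm) first: n of them are emptied, and no more, between about 28 n and 28 n + 8 mm. A ball needs under 1 s to reach the jar.
- gate_handle (a point): Grip point of the gate's handle, an upright steel tab 14 mm thick along the hopper's y, 24 mm wide along its x, standing from z = 182 to 234 mm. The point is on its axis 22 mm below its top, at hopper x = 0, y = 135 mm + gate joint, z = 212 mm. Axes as the hopper's.
- jar_mid (a point): Open milling jar of bare steel, a straight round pot 66 mm outside diameter, 70 mm tall, wall 4 mm, floor 6 mm, about 0.25 to 0.5 kg; this point is on its axis half-way up (35 mm above its underside), z up. It starts empty, upright on the bench, in one of four places on the robot's side of the hopper, between bystanders.
- stopper_top (a point): Centre of the top of a black rubber stopper, 24 mm across, fixed in the mouth of the one compartment that holds no ball; top 4 mm above the compartment walls.
- ball0_center (a point): Centre of one of four identical steel balls, 22 mm diameter, 40 g, each starting in a hopper compartment of its own (axes meaningless).
- ball1_center (a point): Centre of one of four identical steel balls, 22 mm diameter, 40 g, each starting in a hopper compartment of its own (axes meaningless).
- ball2_center (a point): Centre of one of four identical steel balls, 22 mm diameter, 40 g, each starting in a hopper compartment of its own (axes meaningless).
- ball3_center (a point): Centre of one of four identical steel balls, 22 mm diameter, 40 g, each starting in a hopper compartment of its own (axes meaningless).
- beaker_mid (a point): Bystander: an empty glass beaker, 66 mm across, 90 mm tall, loose on the bench; this point is on its axis half-way up (45 mm). Not to be shifted.
- bottle_mid (a point): Bystander: an amber bottle, 60 mm across, 110 mm tall, loose on the bench; this point is on its axis half-way up (55 mm). Not to be shifted.
- canister_mid (a point): Bystander: a closed bare aluminium can, 64 mm across, 85 mm tall, loose on the bench; this point is on its axis half-way up (42.5 mm). Not to be shifted.
- flask_mid (a point): Bystander: a white plastic jar with a closed cap, 48 mm across, 100 mm tall, loose on the bench; this point is on its axis half-way up (50 mm). Not to be shifted.
- crucible_mid (a point): Bystander: a small white bowl, 68 mm across, 35 mm tall, loose on the bench; this point is on its axis half-way up (17.5 mm). Not to be shifted.
- jar_lid_mid (a point): Bystander: a loose flat steel lid with a centre knob, 70 mm across, 22 mm tall, loose on the bench; this point is on its axis half-way up (11 mm). Not to be shifted.
Not all that is in view belongs to the job. Leave any orange or red look-alike of the part that bears jar_mid alone.

How it is judged:
On the way, in this order (a step that is already met when the one before it is completed fails the run):
1. the jar stands upright on the bench under the outlet, released, while the gate is still shut and all balls are in the hopper (horizontal distance between jar_mid and outlet below 0.018 m and angle between jar_mid's own z axis and vertical below 0.1 rad and height (world z) of jar_mid below 0.042 m and contact force between the fingers and jar below 0.5 N and value of joint gate below 0.006 m and z of each of ball0_center, ball1_center, ball2_center, ball3_center in the frame of hopper above 0.18 m), for 0.2 s.
2. the gate is partway open and exactly two balls lie in the jar (((distance between each of ball0_center, ball1_center and jar_mid below 0.03 m and z of each of ball2_center, ball3_center in the frame of hopper above 0.18 m) or (distance between each of ball0_center, ball2_center and jar_mid below 0.03 m and z of each of ball1_center, ball3_center in the frame of hopper above 0.18 m) or (distance between each of ball0_center, ball3_center and jar_mid below 0.03 m and z of each of ball1_center, ball2_center in the frame of hopper above 0.18 m) or (z of each of ball0_center, ball3_center in the frame of hopper above 0.18 m and distance between each of ball1_center, ball2_center and jar_mid below 0.03 m) or (z of each of ball0_center, ball2_center in the frame of hopper above 0.18 m and distance between each of ball1_center, ball3_center and jar_mid below 0.03 m) or (z of each of ball0_center, ball1_center in the frame of hopper above 0.18 m and distance between each of ball2_center, ball3_center and jar_mid below 0.03 m)) and value of joint gate above 0.035 m), for 0.2 s.
3. the gate is pushed fully shut (value of joint gate below 0.005 m), for 0.2 s.
At the end, for the whole second after the job is handed in: Exactly two balls rest in the jar and the other two in the hopper; the gate is shut to within 5 mm; the jar stands upright (within 0.1 rad) on the bench, its axis within 18 mm of the outlet's centre, at rest and released; the handle is released (horizontal distance between jar_mid and outlet below 0.018 m and angle between jar_mid's own z axis and vertical below 0.1 rad and height (world z) of jar_mid below 0.042 m and contact force between the fingers and jar below 0.5 N and ((distance between each of ball0_center, ball1_center and jar_mid below 0.03 m and z of each of ball2_center, ball3_center in the frame of hopper above 0.18 m) or (distance between each of ball0_center, ball2_center and jar_mid below 0.03 m and z of each of ball1_center, ball3_center in the frame of hopper above 0.18 m) or (distance between each of ball0_center, ball3_center and jar_mid below 0.03 m and z of each of ball1_center, ball2_center in the frame of hopper above 0.18 m) or (z of each of ball0_center, ball3_center in the frame of hopper above 0.18 m and distance between each of ball1_center, ball2_center and jar_mid below 0.03 m) or (z of each of ball0_center, ball2_center in the frame of hopper above 0.18 m and distance between each of ball1_center, ball3_center and jar_mid below 0.03 m) or (z of each of ball0_center, ball1_center in the frame of hopper above 0.18 m and distance between each of ball2_center, ball3_center and jar_mid below 0.03 m)) and value of joint gate below 0.005 m and linear speed of jar below 0.02 m/s and contact force between the fingers and hopper below 0.5 N); the robot touches nothing.
It fails at once if a bystander (beaker, bottle, can, white jar, bowl or lid) is shifted by more than 25 mm (distance of any of beaker_mid, bottle_mid, canister_mid, flask_mid, crucible_mid, jar_lid_mid from where it was at the start of the episode above 0.025 m).
It also fails if it takes over 64 s, if anything falls off the work surface, if the arm or the gripper's body presses on something with over 40 N, if the wrist force passes 120 N, or if a joint passes its speed limit or range.

## Working session

There is one attempt and no reset: what is moved stays moved. The work goes in short steps, Python scripts to look and compute and a tool call to move; the robot and the scene stay as the last step left them, time stands still between calls to the robot, and variables do not carry over. Pictures are saved under pics/ and viewed, at most 10 in all, crops included, and the job is handed in when it is done.

Besides the shell and the picture viewer there is one more tool, called after ">>>" by a JSON object that holds its "api" and its "payload", one argument or row to a line. step_arm: Moves the arm, as the interface text tells. Its arguments: {"type":"object","properties":{"commands":{"type":"array"},"gripper":{"type":"number"},"force":{"type":"number"}},"required":["commands"]}

```bash
mkdir -p pics; ls; python3 - <<'E'
from bench import ctrl
import cv2,numpy as np
s=ctrl.get_state();print(s['time'],s['position'],s['tool_rot'],s['grip_width'])
ims=[]
for n in ['top','side']:
    im=ctrl.get_image(n)[:,:,::-1];cv2.imwrite(f'pics/{n}0.png',im);cv2.imwrite(f'pics/{n}0b.png',cv2.resize(im,(800,600),interpolation=cv2.INTER_CUBIC))
    m=ctrl.camera_model(n);print(n,{k:np.round(v,4).tolist() for k,v in m.items()})
print(ctrl.camera_model('wrist'))
E
```

```text
pics
0.0 [ 0.27117631 -0.59010109  0.21015419] [-3.06716175e+00 -6.71190620e-01  7.70070370e-04] 0.997910104349684
top {'fx': 388.7983, 'fy': 388.7983, 'cx': 257.812, 'cy': 195.9378, 'R': [[-0.0074, -1.0, -0.0007], [-0.9996, 0.0075, -0.0282], [0.0282, 0.0005, -0.9996]], 't': [0.0083, 0.5461, 1.2364]}
side {'fx': 453.5091, 'fy': 453.5091, 'cx': 260.2584, 'cy': 186.1052, 'R': [[0.9688, -0.2478, 0.0044], [-0.1384, -0.5556, -0.8199], [0.2056, 0.7937, -0.5726]], 't': [-0.5345, 0.254, 1.526]}
{'fx': 297.3186396354542, 'fy': 297.3186396354542, 'cx': 260.63507557307406, 'cy': 196.91400066782728, 'T_tool_cam': array([[ 2.25586071e-04, -9.64237903e-01, -2.65038139e-01,
         7.12256731e-02],
       [ 9.99999631e-01, -2.24392026e-06,  8.59309009e-04,
         5.71519822e-05],
       [-8.29173042e-04, -2.65038235e-01,  9.64237547e-01,
        -1.73140885e-01],
       [ 0.00000000e+00,  0.00000000e+00,  0.00000000e+00,
         1.00000000e+00]])}
```

View pics/top0b.png

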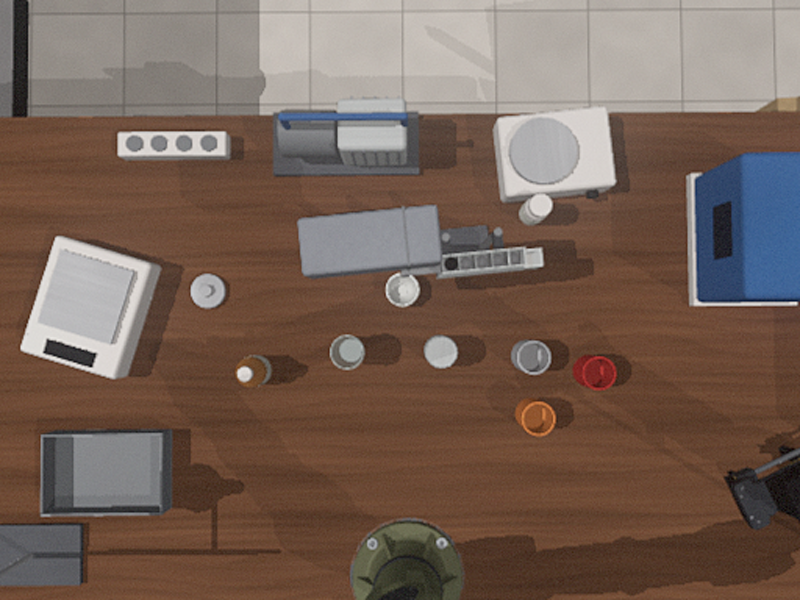

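View pics/side0b.png

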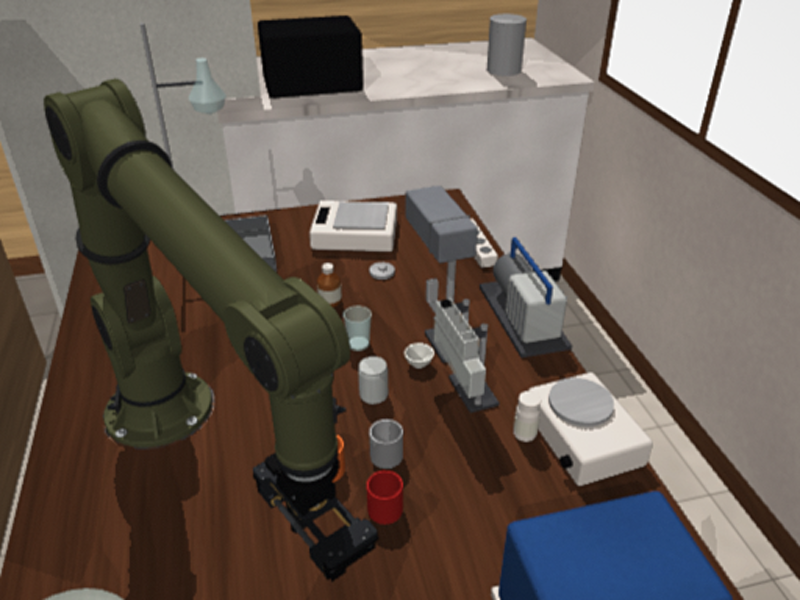

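```bash
cat > h.py <<'E'
import numpy as np,cv2
from bench import ctrl
from scipy.spatial.transform import Rotation as Ro
def ray(n,u,v,z):
    m=ctrl.camera_model(n);R=np.array(m['R']);t=np.array(m['t'])
    d=R.T@[(u-m['cx'])/m['fx'],(v-m['cy'])/m['fy'],1];c=-R.T@t
    return c+d*(z-c[2])/d[2]
def proj(n,X):
    m=ctrl.camera_model(n);p=np.array(m['R'])@X+m['t']
    return np.array([m['cx']+m['fx']*p[0]/p[2],m['cy']+m['fy']*p[1]/p[2]])
E
python3 - <<'E'
from h import *
t=cv2.imread('pics/top0.png');s=cv2.imread('pics/side0.png')
a=cv2.resize(t[125:250,250:365],None,fx=4.5,fy=4.5,interpolation=cv2.INTER_CUBIC)
b=cv2.resize(s[175:270,262:325],None,fx=4.5,fy=4.5,interpolation=cv2.INTER_CUBIC)
c=np.zeros((600,800,3),np.uint8);c[:a.shape[0],:a.shape[1]]=a;b=b[:, :800-a.shape[1]];c[:b.shape[0],a.shape[1]:a.shape[1]+b.shape[1]]=b
cv2.imwrite('pics/z.png',c);print(a.shape,b.shape)
E
```

```text
(562, 518, 3) (428, 282, 3)
```

View pics/z.png

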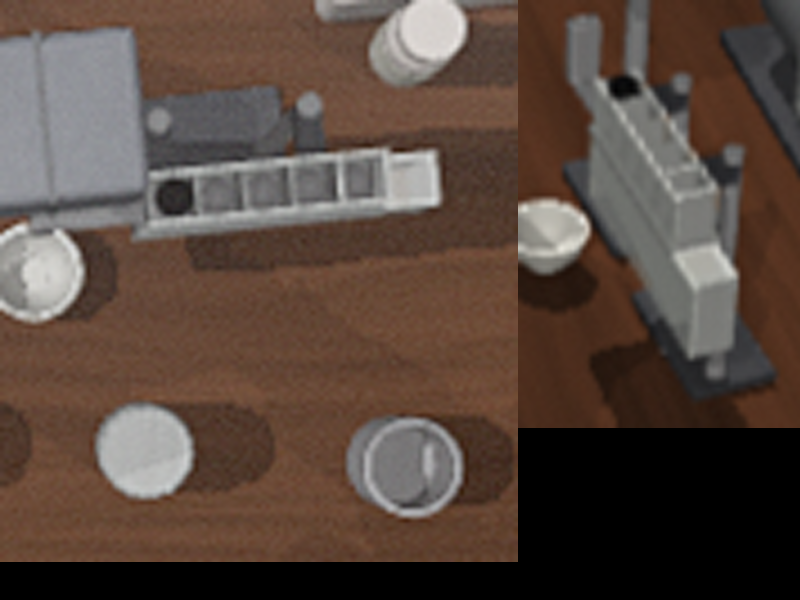

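```bash
python3 - <<'E'
from h import *
f=lambda x,y,z:ray('top',250+(x+.5)/4.5-.5,125+(y+.5)/4.5-.5,z)
S=f(175,197,.230);E=f(387,181,.226);J=f(412,467,.070)
# centreline of the top from wall edge lines
A=[f(152,171,.226),f(386,150,.226),f(152,223,.226),f(386,207,.226)]
for a in A: print(a)
print('S',S,'E',E,'J',J)
d=(S-E)[:2];print(np.linalg.norm(d));yaw=np.arctan2(-d[0],d[1]);print('yaw',np.degrees(yaw))
# side cross-check of predicted points
def hop(yaw,O,p):
    c,s=np.cos(yaw),np.sin(yaw);return np.array([O[0]+c*p[0]-s*p[1],O[1]+s*p[0]+c*p[1],p[2]])
O=S[:2]-hop(yaw,[0,0],[0,56,0])[:2]
print('O',O,'outlet',hop(yaw,O,[0,-91,.116]),'handle',hop(yaw,O,[0,135,.212]))
for p in ([0,56,.230],[0,135,.234],[16,-71.5,.226],[-16,-71.5,.226]):
    p=np.array(p,float);p[:2]/=1000 if max(abs(p[:2]))>1 else 1
    O2=S[:2]-hop(yaw,[0,0],[0,.056,0])[:2]
    q=proj('side',hop(yaw,O2,p));print(p,q,(q-[262,175])*4.5+[518,0])
print('O',O2,'outlet',hop(yaw,O2,[0,-.091,.116]),'handle',hop(yaw,O2,[0,.135,.212]))
for n,(x,y),z in [('can',(145,452),.085),('bowl',(38,272),.035),('flask',(433,28),.1)]: print(n,f(x,y,z))
for n,(x,y),z in [('red',(596,372),.08),('orange',(537,417),.08),('beaker',(347,350),.09),('bottle',(244,373),.11)]: print(n,ray('top',x*.64,y*.64,z))
print(ray('side',385*.64,430*.64,.07), proj('side',np.r_[J[:2],.07])/.64)
E
```

```text
[ 0.62762273 -0.06417479  0.226     ]
[ 0.63896757 -0.20182853  0.226     ]
[ 0.59700471 -0.06389038  0.226     ]
[ 0.60538951 -0.20139016  0.226     ]
S [ 0.61181137 -0.0772255   0.23      ] E [ 0.62069374 -0.20217744  0.226     ] J [ 0.44404271 -0.24780635  0.07      ]
0.12526725147307008
yaw 4.066106412429528
O [  4.58262527 -55.93626807] outlet [ 1.10351979e+01 -1.46707212e+02  1.16000000e-01] handle [-4.98987253 78.72392384  0.212     ]
[0.    0.056 0.23 ] [284.611917   193.45990896] [619.75362648  83.06959034]
[0.    0.135 0.234] [276.21415761 179.34441494] [581.96370926  19.54986724]
[ 0.016  -0.0715  0.226 ] [304.66370397 217.14540374] [709.98666786 189.65431681]
[-0.016  -0.0715  0.226 ] [294.7965189  219.23286468] [665.58433504 199.04789104]
O [ 0.61578218 -0.13308454] outlet [ 0.62223476 -0.22385549  0.116     ] handle [0.60620968 0.00157565 0.212     ]
can [ 0.45616995 -0.06709906  0.085     ]
bowl [0.57943543 0.00319211 0.035     ]
flask [ 0.73538338 -0.25921086  0.1       ]
red [ 0.41466109 -0.36624999  0.08      ]
orange [ 0.32938952 -0.25166003  0.08      ]
beaker [0.46086717 0.11136577 0.09      ]
bottle [0.42012947 0.30275092 0.11      ]
[ 0.44496879 -0.24577723  0.07      ] [384.7692928  430.82603681]
```

```bash
cat >> h.py <<'E'
def goal(g,az,tilt,off=.005):
    a=np.radians(az);c,s=np.cos(a),np.sin(a)
    R=np.array([[c,s,0],[s,-c,0],[0,0,-1.]]).T@Ro.from_euler('y',tilt,degrees=True).as_matrix()
    return np.array(g)+off*R[:,2],R
def to(g,az,tilt,off=.005):
    s=ctrl.get_state();R0=Ro.from_rotvec(s['tool_rot']).as_matrix()
    p,R=goal(g,az,tilt,off)
    print('t',round(s['time'],2),'travel',np.round(R0.T@(p-s['position']),4),'turn',np.round(np.degrees(Ro.from_matrix(R0.T@R).as_rotvec()),1),'grip',round(s['grip_width'],3),round(s['grip_force'],1),'F',np.round(s['ft_force'],1))
E
python3 -c "
from h import *
to([.444,-.247,.17],4,20)"
```

```text
t 0.1 travel [ 0.3019 -0.239   0.0454] turn [-3.7 19.8 20.5] grip 1.001 0.0 F [0.2 0.2 0. ]
```

>>> {"api": "step_arm", "payload": {
  "commands": [
    {"travel":[0.3,-0.24,0.045],"turn":[-3.7,19.8,20.5]},
    {"travel":[0.3,-0.24,0.045],"turn":[-3.7,19.8,20.5]},
    {"travel":[0.3,-0.24,0.045],"turn":[-3.7,19.8,20.5]},
    {"travel":[0.3,-0.24,0.045],"turn":[-3.7,19.8,20.5]},
    {"travel":[0.3,-0.24,0.045],"turn":[-3.7,19.8,20.5]}
  ],
  "gripper": 1
}}

```text
time: 0.6
position: [0.3811, -0.3674, 0.1808]
tool_rot: [-3.081, -0.098, -0.544]
ft_force: [0.7, 0.7, 0.3]
grip_width: 1.004
grip_force: 0.0
```

```bash
python3 -c "
from h import *
to([.444,-.247,.17],4,20)"
```

```text
t 0.6 travel [ 0.0625 -0.1161  0.0393] turn [ 0.1 -0.  -0.3] grip 1.004 0.0 F [0.7 0.7 0.3]
```

>>> {"api": "step_arm", "payload": {
  "commands": [
    {"travel":[0.062,-0.116,0.039],"turn":[0,0,0]},
    {"travel":[0.062,-0.116,0.039],"turn":[0,0,0]},
    {"travel":[0.062,-0.116,0.039],"turn":[0,0,0]},
    {"travel":[0.062,-0.116,0.039],"turn":[0,0,0]}
  ]
}}

```text
time: 1.0
position: [0.4478, -0.2419, 0.1657]
tool_rot: [-3.079, -0.121, -0.541]
ft_force: [-0.2, -0.0, 0.1]
grip_width: 0.999
grip_force: 0.0
```

```bash
cat > w.py <<'E'
from h import *
import sys
s=ctrl.get_state();im=ctrl.get_image('wrist')[:,:,::-1];cv2.imwrite(sys.argv[1],im)
np.savez(sys.argv[1]+'.npz',p=s['position'],r=s['tool_rot'])
E
cat >> h.py <<'E'
def wproj(X,p,r):
    m=ctrl.camera_model('wrist');T=np.array(m['T_tool_cam'])
    x=T[:3,:3].T@(Ro.from_rotvec(r).as_matrix().T@(np.array(X)-p)-T[:3,3])
    th=np.arctan2(np.hypot(x[0],x[1]),x[2]);d=x[:2]/np.hypot(x[0],x[1])
    return np.array([m['cx'],m['cy']])+m['fx']*th*d
def wray(u,v,z,p,r):
    m=ctrl.camera_model('wrist');T=np.array(m['T_tool_cam']);q=np.array([u-m['cx'],v-m['cy']])/m['fx'];th=np.hypot(*q)
    d=Ro.from_rotvec(r).as_matrix()@T[:3,:3]@np.r_[np.sin(th)*q/th,np.cos(th)]
    c=p+Ro.from_rotvec(r).as_matrix()@T[:3,3];return c+d*(z-c[2])/d[2]
E
python3 w.py pics/w1.png; python3 -c "
from h import *
to([.444,-.247,.17],4,20);to([.444,-.247,.052],4,20)
n=np.load('pics/w1.png.npz');im=cv2.imread('pics/w1.png')
for k in np.linspace(0,2*np.pi,25): cv2.circle(im,tuple(wproj([.444+.033*np.cos(k),-.247+.033*np.sin(k),.07],n['p'],n['r']).astype(int)),1,(0,255,0),-1)
cv2.imwrite('pics/w1o.png',im)"
```

```text
t 1.05 travel [-0.0014  0.0015  0.0003] turn [-0.   0.   0.3] grip 0.997 0.0 F [-0.5 -1.  -0.7]
t 1.05 travel [-0.0417  0.0013  0.1113] turn [-0.   0.   0.3] grip 0.997 0.0 F [-0.5 -1.  -0.7]
```

View pics/w1o.png

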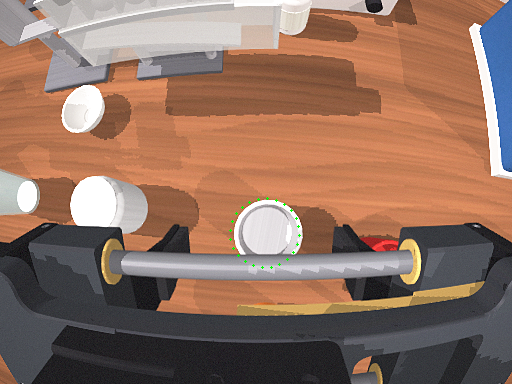

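The wrist view shows the jar rim around (268,230), matching the predicted ring to within about 2 mm, and the red pot is clear of the right finger. Descending.

>>> {"api": "step_arm", "payload": {
  "commands": [
    {"travel":[-0.014,0.001,0.037],"turn":[0,0,0]},
    {"travel":[-0.028,0.001,0.074],"turn":[0,0,0]},
    {"travel":[-0.041,0.001,0.111],"turn":[0,0,0]},
    {"travel":[-0.041,0.001,0.111],"turn":[0,0,0]}
  ]
}}

```text
time: 1.45
position: [0.4412, -0.2474, 0.0427]
tool_rot: [-3.076, -0.102, -0.53]
ft_force: [-0.7, 0.9, -0.9]
grip_width: 1.001
grip_force: 0.0
```

>>> {"api": "step_arm", "payload": {
  "commands": [
    {"travel":[0,0,0],"turn":[0,0,0]},
    {"travel":[0,0,0],"turn":[0,0,0]},
    {"travel":[0,0,0],"turn":[0,0,0]},
    {"travel":[0,0,0],"turn":[0,0,0]},
    {"travel":[0,0,0],"turn":[0,0,0]}
  ],
  "gripper": 0.6,
  "force": 25
}}

```text
time: 1.95
position: [0.4471, -0.2496, 0.0504]
tool_rot: [-3.082, -0.108, -0.548]
ft_force: [-2.3, 2.2, 7.4]
grip_width: 0.745
grip_force: 25.0
```

```bash
python3 -c "
from h import *
to([.444,-.247,.092],4,20);to([.54,-.230,.09],4,20);to([.54,-.23,.053],4,20)"
```

```text
t 1.95 travel [ 0.0116 -0.0027 -0.0351] turn [ 0.2 -0.2  0.1] grip 0.745 25.0 F [-2.3  2.2  7.4]
t 1.95 travel [ 0.1019 -0.013   0.0002] turn [ 0.2 -0.2  0.1] grip 0.745 25.0 F [-2.3  2.2  7.4]
t 1.95 travel [ 0.0892 -0.0131  0.0349] turn [ 0.2 -0.2  0.1] grip 0.745 25.0 F [-2.3  2.2  7.4]
```

>>> {"api": "step_arm", "payload": {
  "commands": [
    {"travel":[0.012,-0.003,-0.035],"turn":[0,0,0]},
    {"travel":[0.05,-0.008,-0.02],"turn":[0,0,0]},
    {"travel":[0.08,-0.011,-0.005],"turn":[0,0,0]},
    {"travel":[0.102,-0.013,0.0],"turn":[0,0,0]},
    {"travel":[0.102,-0.013,0.0],"turn":[0,0,0]}
  ]
}}

```text
time: 2.45
position: [0.5435, -0.2279, 0.0841]
tool_rot: [-3.08, -0.113, -0.548]
ft_force: [0.6, 0.6, -3.6]
grip_width: 0.738
grip_force: 24.8
```

```bash
python3 -c "
from h import *
to([.54,-.230,.09],4,20);to([.54,-.23,.053],4,20)"
```

```text
t 2.45 travel [-0.0014  0.0019 -0.0018] turn [ 0.  -0.2  0.2] grip 0.738 24.8 F [ 0.6  0.6 -3.6]
t 2.45 travel [-0.0141  0.0018  0.0329] turn [ 0.  -0.2  0.2] grip 0.738 24.8 F [ 0.6  0.6 -3.6]
```

>>> {"api": "step_arm", "payload": {
  "commands": [
    {"travel":[-0.005,0.001,0.014],"turn":[0,0,0]},
    {"travel":[-0.01,0.001,0.025],"turn":[0,0,0]},
    {"travel":[-0.013,0.001,0.031],"turn":[0,0,0]},
    {"travel":[-0.013,0.001,0.032],"turn":[0,0,0]},
    {"travel":[-0.013,0.001,0.032],"turn":[0,0,0]}
  ]
}}

```text
time: 2.95
position: [0.5414, -0.2313, 0.0527]
tool_rot: [-3.082, -0.107, -0.551]
ft_force: [-9.5, 3.9, 21.5]
grip_width: 0.739
grip_force: 25.4
```

```bash
python3 -c "
from h import *
to([.54,-.23,.053],4,20)"
```

```text
t 2.95 travel [-0.0012 -0.0015  0.0043] turn [ 0.2 -0.3  0. ] grip 0.739 25.4 F [-9.5  3.9 21.5]
```

>>> {"api": "step_arm", "payload": {
  "commands": [
    {"travel":[0,0,-0.002],"turn":[0,0,0]},
    {"travel":[0,0,-0.002],"turn":[0,0,0]},
    {"travel":[0,0,-0.002],"turn":[0,0,0]},
    {"travel":[0,0,-0.04],"turn":[0,0,0]},
    {"travel":[0,0,-0.085],"turn":[0,0,0]}
  ],
  "gripper": 1
}}

```text
time: 3.45
position: [0.5086, -0.2316, 0.1268]
tool_rot: [-3.078, -0.106, -0.538]
ft_force: [0.8, -1.9, 0.6]
grip_width: 0.989
grip_force: 0.0
```

```bash
python3 w.py pics/w2.png; python3 -c "
from h import *
a=np.radians(4)
to([.54-.1*np.cos(a),-.23-.1*np.sin(a),.052+.058],4,60)
n=np.load('pics/w2.png.npz');im=cv2.imread('pics/w2.png')
for X,Y in [(.54,-.231)]:
  for k in np.linspace(0,2*np.pi,25): cv2.circle(im,tuple(wproj([X+.033*np.cos(k),Y+.033*np.sin(k),.07],n['p'],n['r']).astype(int)),1,(0,255,0),-1)
for q in [(0,-.071,.226),(.016,.0,.226),(-.016,-.11,.116),(.016,-.11,.116),(0,-.091,.116)]:
  c,s=np.cos(np.radians(4.07)),np.sin(np.radians(4.07));P=[.6158+c*q[0]-s*q[1],-.1331+s*q[0]+c*q[1],q[2]]
  cv2.circle(im,tuple(wproj(P,n['p'],n['r']).astype(int)),2,(0,0,255),-1)
cv2.imwrite('pics/w2o.png',im)"
```

```text
t 3.5 travel [-0.0722 -0.0032  0.0034] turn [ 0.4 39.6  0.1] grip 0.992 0.0 F [ 0.5 -1.7  3.5]
```

View pics/w2o.png

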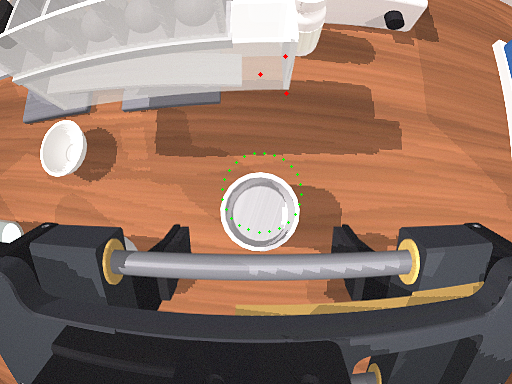

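```bash
python3 -c "
from h import *
n=np.load('pics/w2.png.npz')
print(wray(260,211,.07,n['p'],n['r']));a=np.radians(4)
to([.44,-.235,.11],4,60)
im=ctrl.get_image('top')[:,:,::-1];cv2.imwrite('pics/t2.png',im)
x=(proj('top',[.53,-.23,.07])).astype(int);print(x)
c=cv2.resize(im[x[1]-50:x[1]+50,x[0]-60:x[0]+60],None,fx=4,fy=4,interpolation=cv2.INTER_CUBIC);cv2.imwrite('pics/t2z.png',c)"
```

```text
[ 0.52426477 -0.23046097  0.07      ]
t 3.5 travel [-0.0723 -0.0052  0.0034] turn [ 0.4 39.6  0.1] grip 0.992 0.0 F [ 0.5 -1.7  3.5]
[334 200]
```

View pics/t2z.png

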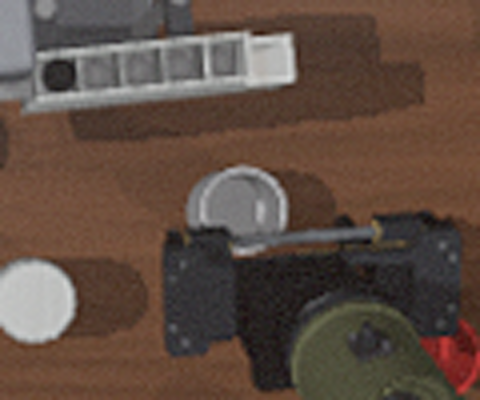

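```bash
python3 -c "
from h import *
to([.424,-.238,.112],4,60)"
```

```text
t 3.55 travel [-0.0873 -0.0039 -0.006 ] turn [ 0.5 39.6  0.2] grip 0.996 0.0 F [ 0.6 -0.4  0.5]
```

>>> {"api": "step_arm", "payload": {
  "commands": [
    {"travel":[-0.04,-0.002,-0.005],"turn":[0,8,0]},
    {"travel":[-0.087,-0.004,-0.006],"turn":[0,16,0]},
    {"travel":[-0.087,-0.004,-0.006],"turn":[0,24,0]},
    {"travel":[-0.087,-0.004,-0.006],"turn":[0,32,0]},
    {"travel":[-0.087,-0.004,-0.006],"turn":[0.5,39.6,0.2]}
  ]
}}

```text
time: 4.05
position: [0.4249, -0.231, 0.1033]
tool_rot: [-2.899, -0.109, -1.068]
ft_force: [0.7, 1.2, 0.3]
grip_width: 1.0
grip_force: 0.0
```

```bash
python3 -c "
from h import *
print(ctrl.get_state()['joint_positions'])
to([.424,-.238,.112],4,60);to([.524,-.231,.054],4,60)"
```

```text
[ 1.18390738 -0.18958099 -0.28383167  2.42032471 -1.02267195  0.76518303
  0.12147411]
t 4.05 travel [ 0.0063  0.0068 -0.003 ] turn [-1.4 19.5 -0.5] grip 1.0 0.0 F [0.7 1.2 0.3]
t 4.05 travel [0.0448 0.0095 0.1062] turn [-1.4 19.5 -0.5] grip 1.0 0.0 F [0.7 1.2 0.3]
```

```bash
python3 -c "
from h import *
to([.424,-.235,.16],4,45);to([.524,-.231,.14],4,60)"
```

```text
t 4.05 travel [ 0.0363  0.0027 -0.039 ] turn [-1.5  4.5 -0.3] grip 1.0 0.0 F [0.7 1.2 0.3]
t 4.05 travel [0.1007 0.0075 0.0408] turn [-1.4 19.5 -0.5] grip 1.0 0.0 F [0.7 1.2 0.3]
```

>>> {"api": "step_arm", "payload": {
  "commands": [
    {"travel":[0.036,0.003,-0.03],"turn":[0,0,0]},
    {"travel":[0.07,0.005,0.0],"turn":[0,6,0]},
    {"travel":[0.1,0.0075,0.04],"turn":[-1,12,0]},
    {"travel":[0.1,0.0075,0.041],"turn":[-1.4,19.5,-0.5]},
    {"travel":[0.1,0.0075,0.041],"turn":[-1.4,19.5,-0.5]}
  ]
}}

```text
time: 4.55
position: [0.5248, -0.2342, 0.1532]
tool_rot: [-2.764, -0.127, -1.412]
ft_force: [0.4, -1.0, -0.2]
grip_width: 1.001
grip_force: 0.0
```

```bash
python3 -c "
from h import *
print(ctrl.get_state()['joint_positions'])
to([.524,-.231,.14],4,60);to([.524,-.231,.054],4,60)"
```

```text
[ 0.73726952 -0.10256982  0.05661859  2.39381153 -1.40829551  0.67943222
  0.41965821]
t 4.55 travel [-0.0105 -0.0032  0.0123] turn [-0.7  5.9  0.9] grip 1.001 0.0 F [ 0.4 -1.  -0.2]
t 4.55 travel [-0.0802 -0.0038  0.0627] turn [-0.7  5.9  0.9] grip 1.001 0.0 F [ 0.4 -1.  -0.2]
```

>>> {"api": "step_arm", "payload": {
  "commands": [
    {"travel":[-0.03,-0.001,0.025],"turn":[0,2,0]},
    {"travel":[-0.06,-0.003,0.045],"turn":[0,2,0]},
    {"travel":[-0.08,-0.004,0.061],"turn":[0,2,0]},
    {"travel":[-0.08,-0.004,0.061],"turn":[0,2,0]}
  ]
}}

```text
time: 4.95
position: [0.526, -0.2361, 0.1246]
tool_rot: [-2.729, -0.122, -1.436]
ft_force: [0.9, -0.1, 0.2]
grip_width: 1.0
grip_force: 0.0
```

```bash
python3 -c "
from h import *
print(ctrl.get_state()['joint_positions'],ctrl.get_state()['position'])
to([.524,-.231,.054],4,56)"
```

```text
[ 0.01335059 -0.05219442  0.81213976  2.43083436 -1.51004802  0.69375769
  0.58664372] [ 0.52595425 -0.23608077  0.12459025]
t 4.95 travel [-0.059  -0.0043  0.0438] turn [-1.6  0.5  0.3] grip 1.0 0.0 F [ 0.9 -0.1  0.2]
```

```bash
python3 -c "
from h import *
to([.50,-.33,.22],48,35);to([.524,-.33,.20],92,40)"
```

```text
t 4.95 travel [ 0.0577  0.088  -0.0792] turn [ 29.9 -19.8 -30.6] grip 1.0 0.0 F [ 0.9 -0.1  0.2]
t 4.95 travel [ 0.0538  0.0892 -0.05  ] turn [ 63.9 -13.  -58.7] grip 1.0 0.0 F [ 0.9 -0.1  0.2]
```

>>> {"api": "step_arm", "payload": {
  "commands": [
    {"travel":[0.02,0.02,-0.03],"turn":[0,0,0]},
    {"travel":[0.04,0.05,-0.06],"turn":[5,-4,-5]},
    {"travel":[0.058,0.088,-0.079],"turn":[10,-8,-10]},
    {"travel":[0.058,0.088,-0.079],"turn":[15,-11,-15]},
    {"travel":[0.058,0.088,-0.079],"turn":[20,-14,-20]}
  ]
}}

```text
time: 5.45
position: [0.5024, -0.3307, 0.2182]
tool_rot: [-2.657, -0.819, -1.003]
ft_force: [1.4, 0.1, 0.5]
grip_width: 1.003
grip_force: 0.0
```

```bash
python3 -c "
from h import *
print(ctrl.get_state()['joint_positions'])
to([.51,-.33,.20],92,35)"
```

```text
[ 0.16927518  0.22454486  0.89704634  1.84117873 -0.92179148  1.34691746
  0.39374662]
t 5.45 travel [-0.0084  0.0008  0.0222] turn [ 36.7  -4.9 -45.2] grip 1.003 0.0 F [1.4 0.1 0.5]
```

>>> {"api": "step_arm", "payload": {
  "commands": [
    {"travel":[-0.008,0,0.005],"turn":[36.7,-4.9,-45.2]},
    {"travel":[-0.008,0,0.005],"turn":[36.7,-4.9,-45.2]},
    {"travel":[-0.008,0,0.005],"turn":[36.7,-4.9,-45.2]},
    {"travel":[-0.008,0,0.005],"turn":[36.7,-4.9,-45.2]},
    {"travel":[-0.008,0,0.005],"turn":[36.7,-4.9,-45.2]}
  ]
}}

```text
time: 5.95
position: [0.5, -0.3301, 0.2064]
tool_rot: [-2.088, -1.661, -0.704]
ft_force: [-0.8, -1.7, -0.7]
grip_width: 0.999
grip_force: 0.0
```

```bash
python3 -c "
from h import *
print(ctrl.get_state()['joint_positions'])
to([.524,-.33,.20],92,57)"
```

```text
[ 0.34290886  0.57450045  0.74872276  1.41442891 -0.80279829  1.80023562
  0.89507924]
t 5.95 travel [0.0021 0.0221 0.0133] turn [11.7 20.3 -9.9] grip 0.999 0.0 F [-0.8 -1.7 -0.7]
```

>>> {"api": "step_arm", "payload": {
  "commands": [
    {"travel":[0.002,0.022,0.013],"turn":[11.7,20.3,-9.9]},
    {"travel":[0.002,0.022,0.013],"turn":[11.7,20.3,-9.9]},
    {"travel":[0.002,0.022,0.013],"turn":[11.7,20.3,-9.9]},
    {"travel":[0.002,0.022,0.013],"turn":[11.7,20.3,-9.9]}
  ]
}}

```text
time: 6.35
position: [0.5238, -0.323, 0.1895]
tool_rot: [-1.607, -1.629, -0.851]
ft_force: [0.4, 0.8, -2.2]
grip_width: 0.999
grip_force: 0.0
```

```bash
python3 -c "
from h import *
print(ctrl.get_state()['joint_positions'])
to([.524,-.331,.113],92,57);to([.524,-.231,.054],92,57)"
```

```text
[ 0.75712635  0.83930157  0.16228095  1.06700522 -0.71821006  2.05021154
  0.8703517 ]
t 6.35 travel [-0.0683  0.0011  0.0404] turn [ 0.2  0.4 -1.1] grip 0.999 0.0 F [ 0.4  0.8 -2.2]
t 6.35 travel [-0.0625  0.004   0.1563] turn [ 0.2  0.4 -1.1] grip 0.999 0.0 F [ 0.4  0.8 -2.2]
```

>>> {"api": "step_arm", "payload": {
  "commands": [
    {"travel":[-0.035,0.001,0.03],"turn":[0,0,-1]},
    {"travel":[-0.055,0.002,0.075],"turn":[0,0,-1]},
    {"travel":[-0.06,0.003,0.115],"turn":[0,0,-1]},
    {"travel":[-0.0625,0.004,0.14],"turn":[0,0,-1]},
    {"travel":[-0.0625,0.004,0.15],"turn":[0,0,-1]}
  ]
}}

```text
time: 6.85
position: [0.5244, -0.2302, 0.0574]
tool_rot: [-1.594, -1.649, -0.861]
ft_force: [-0.5, -0.6, 1.2]
grip_width: 1.0
grip_force: 0.0
```

```bash
python3 -c "
from h import *
print(ctrl.get_state()['joint_positions'])
to([.524,-.231,.054],92,57)"; python3 w.py pics/w3.png
```

```text
[ 0.672291    0.83578532  0.13849627  1.36162982 -0.7087497   1.771794
  1.00788953]
t 6.85 travel [-0.0033 -0.0004  0.0062] turn [0.3 0.4 0.1] grip 1.0 0.0 F [-0.5 -0.6  1.2]
```

View pics/w3.png

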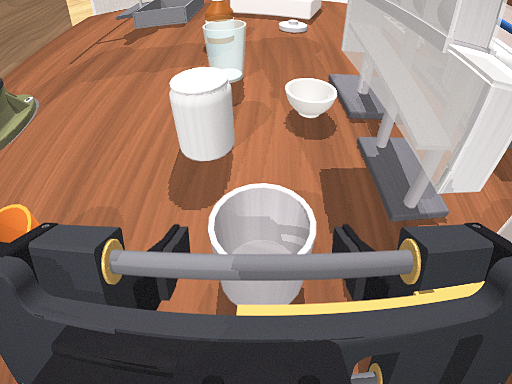

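The wrist view shows the jar centred between the fingers, rim at about (262,225). Gripping now.

>>> {"api": "step_arm", "payload": {
  "commands": [
    {"travel":[-0.003,0,0.006],"turn":[0,0,0]},
    {"travel":[-0.003,0,0.006],"turn":[0,0,0]},
    {"travel":[-0.003,0,0.006],"turn":[0,0,0]},
    {"travel":[-0.003,0,0.006],"turn":[0,0,0]},
    {"travel":[-0.003,0,0.006],"turn":[0,0,0]}
  ],
  "gripper": 0.6,
  "force": 25
}}

```text
time: 7.4
position: [0.5251, -0.231, 0.0547]
tool_rot: [-1.599, -1.654, -0.863]
ft_force: [-0.6, -1.6, 1.3]
grip_width: 0.691
grip_force: 24.0
```

```bash
python3 -c "
from h import *
n=np.load('pics/w3.png.npz');print(wray(262,226,.07,n['p'],n['r']))
to([.524,-.231,.054],92,57);to([.524,-.30,.062],92,57);to([.622,-.224,.062],92,57)"; python3 w.py pics/w4.png
```

```text
[ 0.52426903 -0.2333534   0.07      ]
t 7.4 travel [-0.0005 -0.0012  0.0054] turn [0.5 0.7 0.2] grip 0.691 24.0 F [-0.6 -1.6  1.3]
t 7.4 travel [-0.0322 -0.0032 -0.0564] turn [0.5 0.7 0.2] grip 0.691 24.0 F [-0.6 -1.6  1.3]
t 7.4 travel [0.0078 0.097  0.0048] turn [0.5 0.7 0.2] grip 0.691 24.0 F [-0.6 -1.6  1.3]
```

View pics/w4.png

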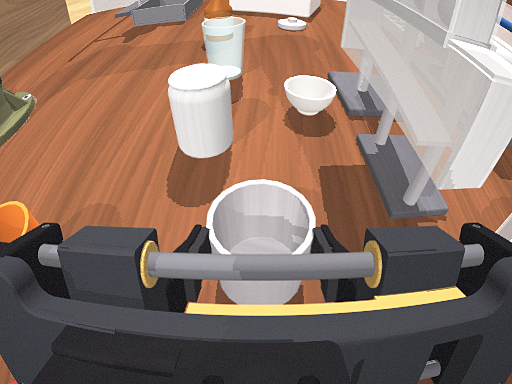

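```bash
python3 -c "
from h import *
n=np.load('pics/w4.png.npz');print(n['p'],wray(261,222,.07,n['p'],n['r']))
R=Ro.from_rotvec(n['r']).as_matrix()
J=wray(261,222,.07,n['p'],n['r'])
for d in [(0,-.02,.006),(.622-J[0],-.265-J[1],.006),(.622-J[0],-.230-J[1],.006),(.622-J[0],-.230-J[1],-0.0005)]: print(np.round(R.T@np.array(d),4))
"
```

```text
[ 0.52514824 -0.23096675  0.05471892] [ 0.52435544 -0.2331385   0.07      ]
[-0.0061 -0.0005 -0.02  ]
[-0.0149  0.0967 -0.0318]
[ 0.0045  0.0977 -0.0027]
[-0.0009  0.0977  0.0009]
```

>>> {"api": "step_arm", "payload": {
  "commands": [
    {"travel":[0.005,0,-0.004],"turn":[0,0,0]},
    {"travel":[-0.008,0.03,-0.03],"turn":[0,0,0]},
    {"travel":[-0.015,0.07,-0.032],"turn":[0,0,0]},
    {"travel":[-0.015,0.097,-0.032],"turn":[0,0,0]},
    {"travel":[-0.015,0.097,-0.032],"turn":[0,0,0]}
  ]
}}

```text
time: 7.95
position: [0.6265, -0.2599, 0.0596]
tool_rot: [-1.594, -1.657, -0.865]
ft_force: [1.2, 0.7, -3.7]
grip_width: 0.687
grip_force: 23.7
```

```bash
python3 -c "
from h import *
s=ctrl.get_state();print(s['joint_positions'],s['position'],s['grip_force'],s['ft_force'])
R=Ro.from_rotvec(s['tool_rot']).as_matrix()
T=np.array([.5251+.622-.5243,-.231-.23+.2331,.0607]);print(T,np.round(R.T@(T-s['position']),4))"; python3 w.py pics/w5.png
```

```text
[ 0.64645312  1.0144757   0.11721051  1.02073715 -0.77265446  1.85606717
  0.86050156] [ 0.62648655 -0.25989702  0.05956127] 23.665936142206192 [ 1.17928432  0.70809297 -3.65641355]
[ 0.6228 -0.2279  0.0607] [ 0.0188 -0.0026  0.0261]
```

View pics/w5.png

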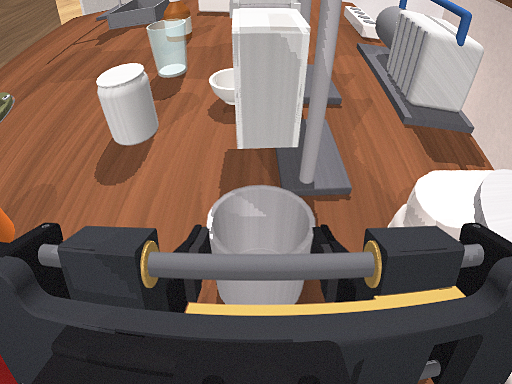

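The jar is held (rim about (261,223)); the hopper's end face spans columns 236–302 with its lower edge at row ~145. I use that edge to refine the outlet.

```bash
python3 -c "
from h import *
n=np.load('pics/w5.png.npz');p,r=n['p'],n['r']
A=wray(237,144,.116,p,r);B=wray(299,148,.116,p,r);J=wray(261,223,.075,p,r)
print(A,B,np.linalg.norm(A-B),J)
O=(A+B)/2+.019*np.array([-.071,.9975,0]);print('outlet',O)
s=ctrl.get_state();R=Ro.from_rotvec(s['tool_rot']).as_matrix()
for T in ([.622,-.228],[O[0],O[1]-.005]): print(np.round(R.T@np.r_[T-J[:2],0.001],4),np.round(R.T@np.r_[T-J[:2],-.007],4))"
```

```text
[ 0.61178083 -0.24174266  0.116     ] [ 0.64462379 -0.24345716  0.116     ] 0.03288767399335822 [ 0.6256821 -0.2629336  0.075    ]
outlet [ 0.62685331 -0.22364741  0.116     ]
[ 0.0203 -0.0025  0.0286] [ 0.0136 -0.0026  0.033 ]
[0.0198 0.0023 0.0279] [0.0131 0.0022 0.0324]
```

>>> {"api": "step_arm", "payload": {
  "commands": [
    {"travel":[0.01,0,0.014],"turn":[0,0,0]},
    {"travel":[0.02,0,0.028],"turn":[0,0,0]},
    {"travel":[0.02,0,0.028],"turn":[0,0,0]},
    {"travel":[0.0165,0,0.03],"turn":[0,0,0]},
    {"travel":[0.0145,0,0.0315],"turn":[0,0,0]}
  ]
}}

```text
time: 8.5
position: [0.6228, -0.2264, 0.0648]
tool_rot: [-1.586, -1.654, -0.875]
ft_force: [-2.2, -3.6, 27.4]
grip_width: 0.681
grip_force: 26.5
```

>>> {"api": "step_arm", "payload": {
  "commands": [
    {"travel":[0,0,0],"turn":[0,0,0]},
    {"travel":[0,0,0],"turn":[0,0,0]}
  ]
}}

```text
time: 8.7
position: [0.6228, -0.2269, 0.0649]
tool_rot: [-1.587, -1.654, -0.875]
ft_force: [-2.6, -2.9, 22.0]
grip_width: 0.681
grip_force: 26.0
```

```bash
python3 w.py pics/w6.png; python3 -c "
from h import *
im={n:ctrl.get_image(n)[:,:,::-1] for n in ['top','side']}
for n in im: cv2.imwrite(f'pics/{n}6.png',im[n])
w=cv2.imread('pics/w6.png')
c=np.zeros((600,800,3),np.uint8)
a=cv2.resize(im['top'][110:230,270:400],(400,369),interpolation=cv2.INTER_CUBIC);c[:369,:400]=a
b=cv2.resize(im['side'][180:300,240:370],(400,369),interpolation=cv2.INTER_CUBIC);c[:369,400:]=b
c[369:600,:308]=cv2.resize(w,(308,231))
s0=cv2.imread('pics/side0.png');c[369:600,310:560]=cv2.resize(s0[180:300,240:370],(250,231))
cv2.imwrite('pics/c6.png',c);s=ctrl.get_state();print(s['ft_force'],s['position'],s['joint_torque'])"
```

```text
[-1.89210418 -2.48385603 22.50890068] [ 0.62274668 -0.22695898  0.06487296] [ -2.08877966 -57.14770317   2.31144436 -19.73917723   0.71972597
  -2.21596554   0.09540575]
```

View pics/c6.png

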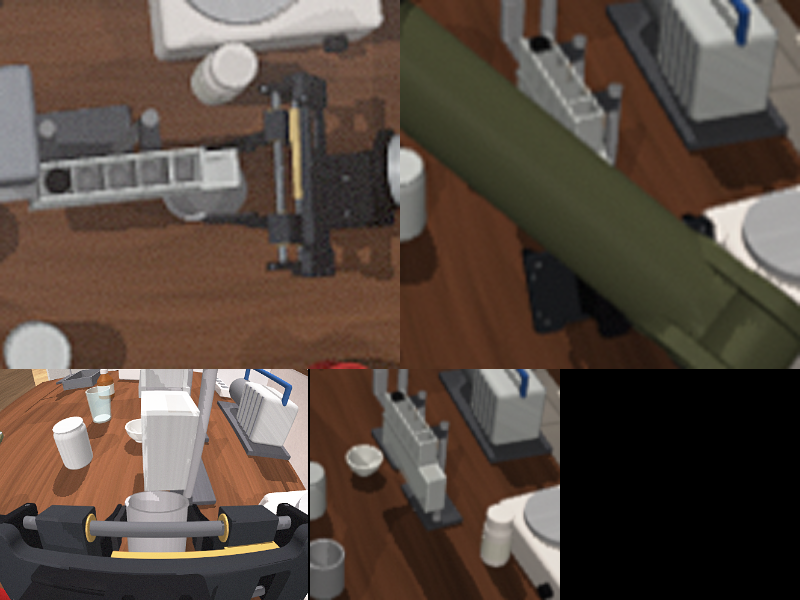

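The jar stands under the outlet with the flask untouched, though the tool sits about 10 mm high and is pressing on the jar. I'll relax the push, then release and check.

>>> {"api": "step_arm", "payload": {
  "commands": [
    {"travel":[0.003,0,-0.002],"turn":[0,0,0]},
    {"travel":[0.006,0,-0.004],"turn":[0,0,0]},
    {"travel":[0.006,0,-0.004],"turn":[0,0,0]}
  ]
}}

```text
time: 9.15
position: [0.6226, -0.2277, 0.0654]
tool_rot: [-1.596, -1.654, -0.868]
ft_force: [1.4, -0.8, 7.8]
grip_width: 0.678
grip_force: 24.5
```

```bash
python3 -c "
from h import *
s=ctrl.get_state();print(s['ft_force'],s['position'],s['joint_positions'])
im=cv2.imread('pics/w6.png');p=np.load('pics/w6.png.npz')
J=wray(262,235,.07,p['p'],p['r']);print(J)
R=Ro.from_rotvec(p['r']).as_matrix();print(R[:,2],R[:,1])"
```

```text
[ 1.44947639 -0.77036823  7.76483041] [ 0.62263292 -0.22768959  0.06539575] [ 0.61886084  0.9543324   0.11176486  1.11982783 -0.77775363  1.81082921
  0.86605407]
[ 0.62269673 -0.23154423  0.07      ]
[-0.01906006  0.8365738  -0.54752259] [0.99933967 0.03288388 0.01545564]
```

>>> {"api": "step_arm", "payload": {
  "commands": [
    {"travel":[0.001,0,-0.001],"turn":[0,0,0]},
    {"travel":[0.001,0,-0.001],"turn":[0,0,0]},
    {"travel":[0.001,0,-0.001],"turn":[0,0,0]},
    {"travel":[0.001,0,-0.001],"turn":[0,0,0]},
    {"travel":[0.001,0,-0.001],"turn":[0,0,0]}
  ],
  "gripper": 1
}}

```text
time: 9.65
position: [0.6217, -0.2278, 0.0629]
tool_rot: [-1.597, -1.652, -0.862]
ft_force: [0.4, 0.2, 0.7]
grip_width: 0.979
grip_force: 0.0
```

```bash
python3 w.py pics/w7.png; python3 -c "
from h import *
a=cv2.imread('pics/w6.png');b=cv2.imread('pics/w7.png');s=ctrl.get_state();print(s['ft_force'],s['position'],s['grip_width'])
# jar rim: bright-edge column profile along centre col
for n,im in (('w5',cv2.imread('pics/w5.png')),('w6',a),('w7',b)):
  g=cv2.cvtColor(im,cv2.COLOR_BGR2GRAY)
  for c in (215,262,305): print(n,c,[int(v) for v in g[150:256:3,c]])
"
```

```text
[-0.16336895  0.03241797 -0.28962713] [ 0.62175112 -0.22783152  0.06297375] 0.9890315570137808
w5 215 [122, 120, 120, 120, 122, 121, 113, 117, 117, 118, 114, 113, 120, 121, 122, 117, 113, 119, 181, 182, 162, 119, 118, 119, 121, 119, 116, 112, 123, 147, 153, 157, 144, 141, 138, 131]
w5 262 [75, 72, 73, 63, 75, 88, 83, 83, 87, 84, 78, 73, 166, 158, 158, 159, 160, 160, 158, 161, 158, 189, 169, 159, 162, 162, 166, 165, 161, 163, 162, 164, 165, 161, 170, 126]
w5 305 [133, 135, 141, 145, 147, 144, 153, 154, 154, 151, 154, 129, 77, 86, 73, 72, 69, 64, 156, 159, 138, 131, 131, 127, 128, 131, 124, 129, 125, 132, 153, 155, 155, 138, 150, 127]
w6 215 [120, 126, 129, 127, 126, 125, 127, 131, 121, 125, 130, 126, 125, 123, 123, 121, 121, 124, 121, 120, 112, 255, 136, 116, 117, 117, 138, 157, 159, 157, 155, 152, 153, 152, 155, 133]
w6 262 [180, 184, 180, 181, 181, 183, 179, 179, 181, 183, 182, 183, 182, 182, 183, 179, 179, 190, 183, 182, 179, 203, 213, 189, 178, 179, 182, 181, 180, 155, 186, 175, 178, 178, 177, 129]
w6 305 [175, 178, 178, 179, 177, 175, 177, 181, 182, 183, 178, 182, 183, 183, 184, 186, 181, 108, 133, 144, 139, 146, 132, 139, 138, 134, 139, 162, 164, 158, 158, 160, 159, 163, 157, 137]
w7 215 [117, 125, 127, 135, 130, 126, 127, 126, 128, 126, 132, 127, 126, 126, 127, 126, 124, 119, 123, 125, 119, 123, 122, 126, 124, 124, 126, 126, 120, 128, 123, 123, 120, 122, 120, 135]
w7 262 [180, 183, 182, 180, 179, 175, 180, 184, 184, 184, 186, 179, 184, 182, 184, 184, 164, 91, 87, 92, 88, 85, 78, 77, 77, 73, 75, 68, 167, 180, 163, 162, 187, 157, 167, 131]
w7 305 [180, 181, 180, 180, 179, 180, 180, 183, 181, 179, 182, 184, 182, 188, 198, 203, 69, 81, 87, 84, 79, 84, 81, 89, 76, 63, 59, 61, 59, 64, 66, 56, 155, 169, 173, 138]
```

```bash
python3 -c "
from h import *
p=np.load('pics/w7.png.npz');print('far rim',wray(262,234,.07,p['p'],p['r']),wray(305,246,.07,p['p'],p['r']))
p6=np.load('pics/w6.png.npz');print('w6 215,213',wray(215,213,.07,p6['p'],p6['r']))
p5=np.load('pics/w5.png.npz');print('w5 far rim',wray(262,186,.075,p5['p'],p5['r']))
im=ctrl.get_image('top')[:,:,::-1];cv2.imwrite('pics/top7.png',im)
a=cv2.imread('pics/top6.png')
d=np.abs(im.astype(int)-a).max(2)>35;ys,xs=np.nonzero(d);print(len(xs),xs.min() if len(xs) else 0,xs.max(),ys.min(),ys.max())
q=proj('top',[.6,-.23,.07]).astype(int);print(q)
g=cv2.cvtColor(im,cv2.COLOR_BGR2GRAY);s=g[q[1]-12:q[1]+26:1,q[0]-16:q[0]+34:2];print(s)
"
```

```text
far rim [ 0.62164557 -0.23299749  0.07      ] [ 0.64719152 -0.2408534   0.07      ]
w6 215,213 [ 0.59188186 -0.21596594  0.07      ]
w5 far rim [ 0.62537442 -0.23345167  0.075     ]
478 323 502 138 194
[334 177]
[[119 109  98  82 152 116 115  86 138 187 191 189 184 183 198  87  85  87
  115  66  62 119  61  46 183]
 [121 117  93  74 152 116 113  92 132 189 190 188 184 182 200 110  86  79
  103  66  51 127  59  49 176]
 [118 109 100  78 158 107 106  96 129 186 190 189 184 183 196 124  84  81
   86  88  60 124  64  53 182]
 [111 104 102  77 155  96  98  90 138 190 189 189 182 179 196 139  82  78
   86  95  58 126  63  49 180]
 [ 98  98 104  87 172 146 173 175 180 196 201 198 200 203 208 131  84  83
   84  90  51 132  65  55 159]
 [142 170 178 163 175 167 170 165 156 200 193 187 179 175 173 125  95  78
   83  80  62 136  68  58 120]
 [168 172 165 153 144 141 132 120 118 164 153 139 117 107 109 118  92  83
   98  80  63 136  66  60 116]
 [143 133 126 122 116 120 116 118 114 107 115 112 112 118 118 124  90  79
  108  74  56 130  69  63 108]
 [121 116 118 111  97  92  83  92  90 112 121 11
[... 2402 characters left out ...]
89  84  82  89  80  85  88  84  82  82
   85  55  78  36  44  35  29]
 [ 81  82  81  86  79  82  84  86  84  82  80  87  86  84  86  88  83  79
   84  59  73  31  39  41  41]
 [ 87  85  87  82  82  84  85  85  82  84  86  83  88  84  89  86  84  89
   88  80  79  73  73  64  35]
 [ 84  86  82  85  86  83  84  81  84  87  84  83  86  82  86  87  80  83
   83  87  83  86  86  70  50]
 [ 80  85  85  80  81  80  85  82  84  80  82  86  80  80  80  81  85  81
   84  81  78  79  77  74  78]
 [ 83  85  80  79  87  83  85  80  86  81  83  82  84  82  75  84  79  80
   73  80  77  82  84  82  79]
 [ 81  82  88  81  82  89  80  83  88  83  81  79  82  80  76  74  76  76
   77  75  81  82  78  80  82]]
```

>>> {"api": "step_arm", "payload": {
  "commands": [
    {"travel":[-0.003,0,-0.009],"turn":[0,0,0]},
    {"travel":[-0.01,0,-0.02],"turn":[0,0,0]},
    {"travel":[-0.0186,0,-0.0284],"turn":[0,0,0]},
    {"travel":[-0.0186,0,-0.0284],"turn":[0,0,0]},
    {"travel":[-0.0186,0,-0.0284],"turn":[0,0,0]}
  ]
}}

```text
time: 10.25
position: [0.6229, -0.2623, 0.0635]
tool_rot: [-1.598, -1.652, -0.863]
ft_force: [0.9, 0.6, -0.0]
grip_width: 1.004
grip_force: 0.0
```

```bash
python3 w.py pics/w8.png; cat > rim.py <<'E'
from h import *
import sys
# far arc of the jar's rim in the wrist view: cast the arc's pixels onto z=.07, fit a circle of r=33
f=sys.argv[1];n=np.load(f+'.npz');p,r=n['p'],n['r'];im=cv2.imread(f)
hsv=cv2.cvtColor(im,cv2.COLOR_BGR2HSV);sat=cv2.GaussianBlur(hsv[:,:,1],(3,3),0)
rows=[]
for c in range(205,320,6):
    col=sat[120:246,c];b=''.join('#' if v<50 else '.' for v in col[::3]);print(c,b)
E
python3 rim.py pics/w8.png; python3 -c "
from h import *
s=ctrl.get_state();print(s['position'],s['ft_force'],s['joint_positions'])"
```

```text
205 ..........................................
211 ..........................................
217 .................................#########
223 ..............................############
229 ............................##############
235 ...........................###############
241 ..........................################
247 ###########..............#################
253 ###########..............#################
259 ###########.............##################
265 ###########.............##################
271 ##########..............##################
277 ##########...............#################
283 ####################.....#################
289 ##########################################
295 ##########################.###############
301 ##########################..##############
307 .#########################....############
313 ##########################......##########
319 #########################.................
[ 0.6230937  -0.26168328  0.06374759] [ 0.02819363 -0.60201304  0.4183932 ] [ 0.64912873  1.00697855  0.11978157  1.02599814 -0.77171242  1.86093599
  0.85862507]
```

```bash
cat > rim.py <<'E'
from h import *
from scipy.optimize import least_squares
import sys
def rim(f,c0=215,c1=318,lo=150,hi=246,z=.07):
    n=np.load(f+'.npz');im=cv2.imread(f)
    s=cv2.GaussianBlur(cv2.cvtColor(im,cv2.COLOR_BGR2HSV)[:,:,1],(3,3),0)
    P=[]
    for c in range(c0,c1,4):
        k=np.nonzero(s[lo:hi,c]>=50)[0]   # last wood pixel above the rim
        if len(k) and k[-1]<hi-lo-6: P.append(wray(c,lo+k[-1]+1,z,n['p'],n['r'])[:2])
    P=np.array(P);q=least_squares(lambda q:np.hypot(*(P-q).T)-.033,P.mean(0)-[0,.02],loss='soft_l1',f_scale=.001)
    res=np.hypot(*(P-q.x).T)-.033
    print(f,'jar',q.x,'rms mm',1e3*np.sqrt(np.mean(res**2)),len(P));return q.x
if __name__=='__main__': rim(sys.argv[1])
E
python3 rim.py pics/w8.png;python3 rim.py pics/w4.png;python3 rim.py pics/w3.png; python3 -c "
from h import *
to([.622,-.262,.055],92,57)"
```

```text
pics/w8.png jar [ 0.62520683 -0.26554341] rms mm 0.33252314928922017 24
pics/w4.png jar [ 0.52385326 -0.23189537] rms mm 0.30529836057236115 26
pics/w3.png jar [ 0.52401032 -0.23190114] rms mm 0.29896841084124964 25
t 10.3 travel [-0.0074 -0.0012  0.0096] turn [0.4 0.6 0.2] grip 1.002 0.0 F [ 0.  -0.6  0.4]
```

```bash
python3 -c "
from h import *
to([.6245,-.2645,.046],92,57)"
```

```text
t 10.3 travel [-0.0163  0.0011  0.0125] turn [0.4 0.6 0.2] grip 1.002 0.0 F [ 0.  -0.6  0.4]
```

>>> {"api": "step_arm", "payload": {
  "commands": [
    {"travel":[-0.008,0.001,0.006],"turn":[0,0,0]},
    {"travel":[-0.016,0.001,0.012],"turn":[0,0,0]},
    {"travel":[-0.016,0.001,0.0125],"turn":[0,0,0]},
    {"travel":[-0.016,0.001,0.0125],"turn":[0,0,0]}
  ]
}}

```text
time: 10.7
position: [0.6255, -0.2608, 0.0454]
tool_rot: [-1.598, -1.658, -0.864]
ft_force: [-0.5, 0.1, 0.3]
grip_width: 0.997
grip_force: 0.0
```

>>> {"api": "step_arm", "payload": {
  "commands": [
    {"travel":[0,0,0],"turn":[0,0,0]},
    {"travel":[0,0,0],"turn":[0,0,0]},
    {"travel":[0,0,0],"turn":[0,0,0]},
    {"travel":[0,0,0],"turn":[0,0,0]},
    {"travel":[0,0,0],"turn":[0,0,0]}
  ],
  "gripper": 0.6,
  "force": 60
}}

```text
time: 11.2
position: [0.6258, -0.2607, 0.0455]
tool_rot: [-1.598, -1.657, -0.865]
ft_force: [2.3, 1.9, 0.3]
grip_width: 0.708
grip_force: 59.0
```

```bash
python3 w.py pics/w9.png; python3 rim.py pics/w9.png; python3 -c "
from h import *
s=ctrl.get_state();R=Ro.from_rotvec(s['tool_rot']).as_matrix();print(s['position'],s['grip_force'])
for d in [(0,0,.008),(0,.02,.008),(0,.039,.008),(0,.039,0)]: print(np.round(R.T@np.array(d),4))
to([.6245,-.2645,.046],92,57)"
```

```text
pics/w9.png jar [ 0.62431315 -0.26554236] rms mm 0.3380473909357307 21
[ 0.62574487 -0.26063086  0.04545994] 58.987795379944146
[ 0.0066  0.0001 -0.0044]
[0.0178 0.0007 0.0122]
[0.0283 0.0013 0.028 ]
[0.0217 0.0012 0.0324]
t 11.25 travel [-0.0016 -0.0014  0.0015] turn [0.6 0.8 0.4] grip 0.706 59.0 F [3.9 1.6 1.2]
```

>>> {"api": "step_arm", "payload": {
  "commands": [
    {"travel":[0.003,0,-0.002],"turn":[0,0,0]},
    {"travel":[0.0066,0,-0.0044],"turn":[0,0,0]},
    {"travel":[0.0085,0,-0.001],"turn":[0,0,0]},
    {"travel":[0.012,0,0.004],"turn":[0,0,0]},
    {"travel":[0.016,0.0005,0.0095],"turn":[0,0,0]}
  ]
}}

```text
time: 11.75
position: [0.6215, -0.2422, 0.0475]
tool_rot: [-1.597, -1.644, -0.86]
ft_force: [-0.2, -0.9, -3.7]
grip_width: 0.71
grip_force: 59.1
```

```bash
python3 w.py pics/w10.png; python3 -c "
from rim import *
rim('pics/w10.png',z=.078)
s=ctrl.get_state();R=Ro.from_rotvec(s['tool_rot']).as_matrix();print(s['position'],s['ft_force'],s['grip_width'],s['grip_force'])
T=np.array([.6258,-.2607+.038,.0535]);print(np.round(R.T@(T-s['position']),4))"
```

```text
pics/w10.png jar [ 0.62071617 -0.25389236] rms mm 0.5450345011191869 19
[ 0.62240627 -0.24057566  0.0487896 ] [ 0.03232147  1.20678176 -4.94442343] 0.7129889834570593 59.09741239389405
[0.0137 0.004  0.0123]
```

```bash
python3 w.py pics/w11.png; python3 -c "
from rim import *
rim('pics/w11.png',z=.073)
s=ctrl.get_state();print(s['position'],s['ft_force'],s['torque'],s['joint_positions'])
for f in ('w9','w11'):
  t=cv2.GaussianBlur(cv2.cvtColor(cv2.imread(f'pics/{f}.png'),cv2.COLOR_BGR2HSV)[:,:,1],(3,3),0)
  for c in range(205,320,8): print(f,c,''.join('#' if v<50 else '.' for v in t[120:246:2,c]))
"
```

```text
pics/w11.png jar [ 0.62143362 -0.24559703] rms mm 0.28484522421763253 19
[ 0.62300834 -0.24095523  0.04958002] [-0.95151812 -0.34821166 -4.06122874] [-1.75571162 -0.21825781 -0.05728186] [ 0.63065391  0.99693224  0.11425359  1.07838819 -0.77341896  1.82251686
  0.86991328]
w9 205 ...........................................####################
w9 213 .....................................##########################
w9 221 .................................##############################
w9 229 ...............................################################
w9 237 .............................##################################
w9 245 ###.........................###################################
w9 253 ###........................####################################
w9 261 ###........................####################################
w9 269 ###.........................###################################
w9 277 ###########.................###################################
w9 285 ###############################################################
w9 293 ######################################
[... 618 characters left out ...]
########.........###################################
w11 253 ###################.........###################################
w11 261 ###################.........###################################
w11 269 ##################..........###################################
w11 277 ##################...........##################################
w11 285 ###############################################################
w11 293 ###############################################################
w11 301 ###############################################################
w11 309 ###############################################################
w11 317 ##########################################.....################
```

>>> {"api": "step_arm", "payload": {
  "commands": [
    {"travel":[0.004,0.001,0.004],"turn":[0,0,0]},
    {"travel":[0.007,0.0015,0.008],"turn":[0,0,0]},
    {"travel":[0.0095,0.002,0.012],"turn":[0,0,0]},
    {"travel":[0.0105,0.0025,0.0151],"turn":[0,0,0]},
    {"travel":[0.0105,0.0025,0.0151],"turn":[0,0,0]}
  ]
}}

```text
time: 12.35
position: [0.6262, -0.2242, 0.052]
tool_rot: [-1.596, -1.653, -0.863]
ft_force: [1.2, -0.4, -4.2]
grip_width: 0.708
grip_force: 59.1
```

```bash
python3 w.py pics/w12.png; python3 -c "
from h import *
s=ctrl.get_state();print(s['position'],s['ft_force'],s['grip_width'])
t=cv2.GaussianBlur(cv2.cvtColor(cv2.imread('pics/w12.png'),cv2.COLOR_BGR2HSV)[:,:,1],(3,3),0)
for c in range(205,320,8): print(c,''.join('#' if v<50 else '.' for v in t[120:246:2,c]))
"
```

```text
[ 0.62608392 -0.22478699  0.05194453] [ 0.33062066 -0.13550051 -4.94529955] 0.7101838039215831
205 ............................................###################
213 .....................................##########################
221 .................................##############################
229 ###############################################################
237 ###############################################################
245 ###############################################################
253 ###############################################################
261 ###############################################################
269 ###############################################################
277 ###############################################################
285 ###############################################################
293 ###############################################################
301 ###############################################################
309 ###############################################################
317 ###############################################################
```

>>> {"api": "step_arm", "payload": {
  "commands": [
    {"travel":[0.0,0,0.003],"turn":[0,0,0]},
    {"travel":[-0.0015,0,0.0045],"turn":[0,0,0]},
    {"travel":[-0.003,0,0.0055],"turn":[0,0,0]},
    {"travel":[-0.0045,0,0.0065],"turn":[0,0,0]},
    {"travel":[-0.005,0,0.0068],"turn":[0,0,0]}
  ]
}}

```text
time: 12.9
position: [0.6259, -0.223, 0.0454]
tool_rot: [-1.597, -1.653, -0.864]
ft_force: [-1.3, -3.9, 4.6]
grip_width: 0.713
grip_force: 59.5
```

>>> {"api": "step_arm", "payload": {
  "commands": [
    {"travel":[0,0,0],"turn":[0,0,0]},
    {"travel":[0,0,0],"turn":[0,0,0]}
  ]
}}

```text
time: 13.1
position: [0.6259, -0.223, 0.0455]
tool_rot: [-1.597, -1.654, -0.864]
ft_force: [-2.9, -4.7, 5.3]
grip_width: 0.709
grip_force: 59.6
```

Seated at the grip height (0.0455 m) with light contact. Release, wait, then back out.

>>> {"api": "step_arm", "payload": {
  "commands": [
    {"travel":[0,0,0],"turn":[0,0,0]},
    {"travel":[0,0,0],"turn":[0,0,0]},
    {"travel":[0,0,0],"turn":[0,0,0]},
    {"travel":[0,0,0],"turn":[0,0,0]},
    {"travel":[0,0,0],"turn":[0,0,0]}
  ],
  "gripper": 1
}}

```text
time: 13.6
position: [0.6261, -0.2215, 0.0437]
tool_rot: [-1.596, -1.653, -0.863]
ft_force: [0.1, 0.2, 0.6]
grip_width: 0.986
grip_force: 0.0
```

```bash
python3 w.py pics/w13.png; python3 -c "
from h import *
s=ctrl.get_state();print(s['position'],s['ft_force'],s['grip_width'])
t=cv2.GaussianBlur(cv2.cvtColor(cv2.imread('pics/w13.png'),cv2.COLOR_BGR2HSV)[:,:,1],(3,3),0)
for c in list(range(197,235,4)): print(c,''.join('#' if v<50 else '.' for v in t[120:246:2,c]))
"
```

```text
[ 0.6260551  -0.22168788  0.0436939 ] [-0.46398567  0.5954188   0.13437895] 0.9924201209639177
197 ...............................................................
201 ..................................................#............
205 ..........................................###################..
209 .......................................########################
213 ....................................###########################
217 ...................................############################
221 #................................##############################
225 ####################............###############################
229 ###############################################################
233 ###############################################################
```

>>> {"api": "step_arm", "payload": {
  "commands": [
    {"travel":[0,0,-0.03],"turn":[0,0,0]},
    {"travel":[0,0,-0.07],"turn":[0,0,0]},
    {"travel":[0,0,-0.11],"turn":[0,0,0]},
    {"travel":[0.03,0,-0.13],"turn":[0,0,0]},
    {"travel":[0.06,0,-0.14],"turn":[0,0,0]}
  ]
}}

```text
time: 14.15
position: [0.6267, -0.3079, 0.1707]
tool_rot: [-1.601, -1.649, -0.862]
ft_force: [-0.5, 0.3, 0.1]
grip_width: 0.999
grip_force: 0.0
```

```bash
python3 w.py pics/w14.png; python3 -c "
from rim import *
n=np.load('pics/w14.png.npz');q=wproj([.625,-.228,.07],n['p'],n['r']);print(q,n['p'],wproj([.625,-.195,.07],n['p'],n['r']),wproj([.592,-.228,.07],n['p'],n['r']))
t=cv2.GaussianBlur(cv2.cvtColor(cv2.imread('pics/w14.png'),cv2.COLOR_BGR2HSV)[:,:,1],(3,3),0)
q=q.astype(int);print(q-[60,50])
for v in range(q[1]-50,q[1]+60,3): print(v,''.join('#' if x<50 else '.' for x in t[v,q[0]-60:q[0]+60:2]))
to([.46,-.22,.30],48,40)
"
```

```text
[261.55937502 223.90542248] [ 0.62669622 -0.30789626  0.17074647] [262.2987792  200.22216889] [230.64338118 223.04574334]
[201 173]
173 .......................##################################...
176 .......................###################################..
179 .......................###################################..
182 .......................####################################.
185 .......................####################################.
188 .......................####################################.
191 .......................#####################################
194 .......................#####################################
197 .......................#####################################
200 .......................#####################################
203 .......................#####################################
206 .....................#######################################
209 ...................#########################################
212 .................###########################################
215 .................#####################################
[... 832 characters left out ...]
###################
257 ############################################################
260 ############################################################
263 ############################################################
266 ############################################################
269 ############################################################
272 ############################################################
275 ############################################################
278 ############################################################
281 ............................................................
t 14.2 travel [ 0.1517 -0.162   0.0109] turn [-32.2 -15.7  29.9] grip 0.998 0.0 F [2.7 0.7 4.8]
```

>>> {"api": "step_arm", "payload": {
  "commands": [
    {"travel":[0.04,-0.02,-0.01],"turn":[0,0,0]},
    {"travel":[0.08,-0.05,0.0],"turn":[-5,-2,5]},
    {"travel":[0.12,-0.09,0.01],"turn":[-10,-5,10]},
    {"travel":[0.15,-0.125,0.011],"turn":[-16,-8,15]},
    {"travel":[0.152,-0.162,0.011],"turn":[-21,-10,20]}
  ],
  "gripper": 0.45
}}

```text
time: 14.7
position: [0.4667, -0.2155, 0.2922]
tool_rot: [-2.188, -1.321, -0.9]
ft_force: [-0.5, -0.8, 2.6]
grip_width: 0.633
grip_force: 0.0
```

```bash
python3 -c "
from h import *
print(ctrl.get_state()['joint_positions'])
to([.48,-.12,.32],4,40)"
```

```text
[ 0.72237031  0.1880607   0.17451037  1.68620427 -0.7348832   1.66843367
  0.49466166]
t 14.7 travel [ 0.0813 -0.0296  0.0503] turn [-41.2  -4.4  42.2] grip 0.633 0.0 F [-0.5 -0.8  2.6]
```

>>> {"api": "step_arm", "payload": {
  "commands": [
    {"travel":[0.02,-0.008,0.012],"turn":[-6,-0.6,6]},
    {"travel":[0.04,-0.015,0.025],"turn":[-12,-1.3,12]},
    {"travel":[0.06,-0.022,0.037],"turn":[-18,-1.9,18]},
    {"travel":[0.081,-0.03,0.05],"turn":[-24,-2.5,24]},
    {"travel":[0.081,-0.03,0.05],"turn":[-30,-3.1,30]}
  ]
}}

```text
time: 15.2
position: [0.4935, -0.1242, 0.2934]
tool_rot: [-2.72, -0.549, -0.993]
ft_force: [-0.3, 0.7, 0.0]
grip_width: 0.453
grip_force: 0.0
```

```bash
python3 -c "
from h import *
print(ctrl.get_state()['joint_positions'])
to([.48,.0,.32],4,40)"
```

```text
[ 0.62173516 -0.30001896  0.02041352  2.09767404 -0.7133641   1.10713883
 -0.27784452]
t 15.2 travel [ 0.0418 -0.1189  0.0145] turn [-15.3  -0.2  13.2] grip 0.453 0.0 F [-0.3  0.7  0. ]
```

```bash
python3 -c "
from h import *
to([.545,-.003,.285],4,40)"
```

```text
t 15.2 travel [ 0.0641 -0.0879  0.0778] turn [-15.3  -0.2  13.2] grip 0.453 0.0 F [-0.3  0.7  0. ]
```

>>> {"api": "step_arm", "payload": {
  "commands": [
    {"travel":[0.02,-0.03,0.02],"turn":[-5,0,4.5]},
    {"travel":[0.035,-0.055,0.04],"turn":[-10,0,9]},
    {"travel":[0.055,-0.075,0.065],"turn":[-15.3,-0.2,13.2]},
    {"travel":[0.064,-0.088,0.078],"turn":[-15.3,-0.2,13.2]},
    {"travel":[0.064,-0.088,0.078],"turn":[-15.3,-0.2,13.2]}
  ]
}}

```text
time: 15.7
position: [0.5725, -0.0201, 0.2197]
tool_rot: [-2.898, -0.092, -0.968]
ft_force: [-0.1, -0.8, -0.4]
grip_width: 0.448
grip_force: 0.0
```

```bash
python3 w.py pics/w15.png; python3 -c "
from h import *
print(ctrl.get_state()['joint_positions'])
to([.545,-.003,.285],4,40);to([.606,.0016,.212],4,40)
n=np.load('pics/w15.png.npz');c,s=np.cos(np.radians(4.07)),np.sin(np.radians(4.07))
im=cv2.imread('pics/w15.png');H=cv2.cvtColor(im,cv2.COLOR_BGR2HSV)
for q in [(0,.056,.230),(-.012,.128,.234),(-.012,.142,.234),(-.012,.128,.19),(-.012,.142,.19),(0,.135,.212)]:
  P=[.6158+c*q[0]-s*q[1],-.1331+s*q[0]+c*q[1],q[2]];print(q,wproj(P,n['p'],n['r']))
# black stopper
m=(im.max(2)<55).astype(np.uint8);N,L,S,C=cv2.connectedComponentsWithStats(m)
for i in range(1,N):
  if S[i][4]>60: print(S[i],C[i])
"
```

```text
[-0.11958638 -0.3005632   0.16467027  2.21444756 -0.15519091  0.59426644
 -1.34721839]
t 15.75 travel [ 0.0184 -0.0168 -0.0632] turn [-3.5  3.  -1.3] grip 0.453 0.0 F [ 0.8  3.  -1.2]
t 15.75 travel [ 0.0234 -0.0114  0.0317] turn [-3.5  3.  -1.3] grip 0.453 0.0 F [ 0.8  3.  -1.2]
(0, 0.056, 0.23) [351.63540265 174.85230422]
(-0.012, 0.128, 0.234) [239.01837371 190.55556655]
(-0.012, 0.142, 0.234) [216.7443664  190.84381801]
(-0.012, 0.128, 0.19) [246.48191043 213.33501535]
(-0.012, 0.142, 0.19) [228.13827637 213.40317919]
(0, 0.135, 0.212) [233.8142665  187.12919507]
[421 130  14  26 149] [426.93959732 144.97986577]
[481 148  14  11 103] [487.70873786 153.06796117]
[ 335  159   35   37 1052] [351.12737643 177.87072243]
[    0   223   512   161 32558] [224.21110019 328.61229191]
[194 225  34  29 645] [214.81705426 241.53643411]
[294 225  34  29 635] [306.19527559 241.53385827]
[  85  227  137   76 2770] [160.98916968 257.91263538]
[ 300  227  137   76 2707] [361.13594385 257.06464721]
[ 417  334   66   50 1853] [453.29195899 358.76848354]
```

>>> {"api": "step_arm", "payload": {
  "commands": [
    {"travel":[0.003,-0.015,0],"turn":[-2,1.5,-1]},
    {"travel":[0.006,-0.02,0],"turn":[-3.5,3,-1.3]},
    {"travel":[0.008,-0.02,0],"turn":[-3.5,3,-1.3]},
    {"travel":[0.008,-0.02,0],"turn":[-3.5,3,-1.3]}
  ]
}}

```text
time: 16.15
position: [0.5827, -0.0024, 0.2234]
tool_rot: [-2.932, -0.094, -1.06]
ft_force: [0.1, -0.3, 0.1]
grip_width: 0.452
grip_force: 0.0
```

```bash
python3 w.py pics/w15.png; python3 -c "
from h import *
print(ctrl.get_state()['joint_positions'],ctrl.get_state()['position'])
to([.606,.0016,.212],4,40);to([.606,.0016,.212],4,36)
n=np.load('pics/w15.png.npz')
im=cv2.imread('pics/w15.png');g=cv2.cvtColor(im,cv2.COLOR_BGR2GRAY)
c,s=np.cos(np.radians(4.07)),np.sin(np.radians(4.07))
for q in [(-.012,.128,.234),(-.012,.142,.234),(-.012,.128,.2),(-.012,.142,.2)]:
  P=[.6158+c*q[0]-s*q[1],-.1331+s*q[0]+c*q[1],q[2]];print(q,wproj(P,n['p'],n['r']))
for v in range(150,250,5): print(v,[int(x) for x in g[v,200:330:4]])
"
```

```text
[ 0.16377788 -0.30112967 -0.15672902  2.22964878 -0.17274927  0.52106172
 -1.39191486] [ 0.58288707 -0.00319351  0.2235821 ]
t 16.2 travel [ 0.0106 -0.0033  0.0289] turn [ 0.2  0.2 -0.3] grip 0.453 0.0 F [ 0.1 -0.7 -0.4]
t 16.2 travel [ 0.0102 -0.0033  0.0288] turn [ 0.2 -3.8 -0.4] grip 0.453 0.0 F [ 0.1 -0.7 -0.4]
(-0.012, 0.128, 0.234) [267.34132646 209.52961701]
(-0.012, 0.142, 0.234) [244.45589031 209.64936315]
(-0.012, 0.128, 0.2) [266.32315415 227.24886755]
(-0.012, 0.142, 0.2) [246.82276954 227.34458607]
150 [160, 162, 146, 117, 116, 115, 123, 117, 112, 112, 131, 125, 130, 126, 130, 122, 121, 119, 120, 119, 123, 126, 126, 127, 130, 128, 120, 122, 118, 122, 119, 123, 120]
155 [157, 158, 153, 117, 116, 123, 115, 113, 117, 115, 117, 113, 104, 104, 103, 111, 111, 110, 114, 111, 115, 117, 113, 116, 118, 111, 111, 115, 110, 110, 112, 116, 118]
160 [161, 158, 159, 142, 127, 129, 131, 120, 126, 125, 124, 122, 122, 112, 105, 102, 110, 122, 118, 121, 114, 114, 119, 119, 115, 120, 118, 121, 119, 120, 119, 120, 123]
165 [157, 160, 163, 149, 126, 124, 122, 123, 123, 122, 119, 125, 124, 112
[... 2038 characters left out ...]
196, 192, 194, 195, 197, 194, 203, 200, 30, 46, 200, 199, 169, 166, 171]
230 [137, 137, 147, 26, 27, 44, 53, 123, 134, 137, 118, 122, 119, 133, 142, 141, 139, 176, 193, 198, 199, 193, 198, 202, 49, 46, 24, 30, 188, 202, 201, 201, 165]
235 [137, 131, 9, 29, 30, 49, 49, 117, 134, 133, 130, 129, 136, 141, 142, 142, 143, 84, 109, 110, 102, 103, 101, 107, 45, 47, 53, 28, 19, 110, 127, 130, 128]
240 [136, 132, 27, 31, 45, 52, 29, 110, 134, 134, 136, 133, 134, 132, 131, 135, 133, 81, 117, 116, 114, 116, 114, 120, 40, 53, 48, 28, 24, 65, 133, 127, 123]
245 [93, 26, 32, 43, 46, 46, 22, 87, 122, 119, 120, 113, 105, 103, 94, 87, 70, 80, 79, 120, 119, 119, 121, 128, 50, 48, 43, 42, 28, 34, 22, 134, 176]
```

>>> {"api": "step_arm", "payload": {
  "commands": [
    {"travel":[0.004,0.0,0.012],"turn":[0,0,0]},
    {"travel":[0.008,-0.001,0.022],"turn":[0,0,0]},
    {"travel":[0.0106,-0.002,0.029],"turn":[0,0,0]},
    {"travel":[0.0106,-0.002,0.029],"turn":[0,0,0]}
  ]
}}

```text
time: 16.6
position: [0.6098, 0.0019, 0.2068]
tool_rot: [-2.932, -0.094, -1.058]
ft_force: [0.9, -0.4, -0.7]
grip_width: 0.446
grip_force: 0.0
```

```bash
python3 -c "
from h import *
print(ctrl.get_state()['joint_positions'],ctrl.get_state()['position'])
to([.606,.0012,.212],4,40)"
```

```text
[ 0.16918804 -0.21653058 -0.18031051  2.20077317 -0.15045582  0.46508638
 -1.41747953] [0.60976546 0.0018704  0.20680338]
t 16.6 travel [ 0.0004  0.0004 -0.0014] turn [ 0.1  0.3 -0.3] grip 0.446 0.0 F [ 0.9 -0.4 -0.7]
```

In place, no contact. Close on the tab.

>>> {"api": "step_arm", "payload": {
  "commands": [
    {"travel":[0,0,0],"turn":[0,0,0]},
    {"travel":[0,0,0],"turn":[0,0,0]},
    {"travel":[0,0,0],"turn":[0,0,0]},
    {"travel":[0,0,0],"turn":[0,0,0]},
    {"travel":[0,0,0],"turn":[0,0,0]}
  ],
  "gripper": 0,
  "force": 40
}}

```text
time: 17.1
position: [0.6096, 0.0018, 0.2082]
tool_rot: [-2.932, -0.095, -1.062]
ft_force: [-0.3, -0.8, 1.8]
grip_width: 0.156
grip_force: 40.0
```

>>> {"api": "step_arm", "payload": {
  "commands": [
    {"travel":[0,0.002,0],"turn":[0,0,0]},
    {"travel":[0,0.004,0],"turn":[0,0,0]},
    {"travel":[0,0.004,0],"turn":[0,0,0]}
  ]
}}

```text
time: 17.4
position: [0.6096, 0.001, 0.2081]
tool_rot: [-2.929, -0.099, -1.06]
ft_force: [-4.1, 6.0, 3.5]
grip_width: 0.158
grip_force: 40.0
```

```bash
python3 -c "
from h import *
s=ctrl.get_state();R=Ro.from_rotvec(s['tool_rot']).as_matrix();print(s['position'],s['ft_force'],s['grip_width'],s['grip_force'],R[:,1])
print(np.array([-.071,.9975])@s['position'][:2], R.T@np.array([-.071,.9975,0])*.06)"
```

```text
[0.60962832 0.00101967 0.20808879] [-4.07590272  6.00729801  3.510648  ] 0.15833712708317052 39.950053095817566 [ 0.06830585 -0.99766268 -0.00186696]
-0.04226649351700057 [-1.96123709e-04 -6.00010944e-02 -1.75483424e-05]
```

>>> {"api": "step_arm", "payload": {
  "commands": [
    {"travel":[0,-0.014,0],"turn":[0,0,0]},
    {"travel":[0,-0.026,0],"turn":[0,0,0]},
    {"travel":[0,-0.038,0],"turn":[0,0,0]},
    {"travel":[0,-0.05,0],"turn":[0,0,0]},
    {"travel":[0,-0.058,0],"turn":[0,0,0]}
  ]
}}

```text
time: 17.9
position: [0.6047, 0.0549, 0.208]
tool_rot: [-2.935, -0.094, -1.058]
ft_force: [-20.5, -4.2, 14.0]
grip_width: 0.155
grip_force: 40.2
```

>>> {"api": "step_arm", "payload": {
  "commands": [
    {"travel":[0,0,0],"turn":[0,0,0]},
    {"travel":[0,0,0],"turn":[0,0,0]}
  ]
}}

```text
time: 18.1
position: [0.6045, 0.0564, 0.208]
tool_rot: [-2.933, -0.096, -1.058]
ft_force: [-19.2, 0.6, 11.6]
grip_width: 0.156
grip_force: 40.1
```

```bash
python3 -c "
from h import *
s=ctrl.get_state();print(s['position'],s['ft_force'],s['grip_width'],s['joint_positions'])
print(np.array([-.071,.9975])@s['position'][:2]+.04227)"
```

```text
[0.60452875 0.05640449 0.20796958] [-19.19167578   0.62458427  11.58432115] 0.15647150769150006 [ 0.19690641 -0.22800359 -0.33572707  2.19966163 -0.03471438  0.46746944
 -1.63743142]
0.05561193901153774
```

>>> {"api": "step_arm", "payload": {
  "commands": [
    {"travel":[0,-0.002,-0.002],"turn":[0,0,0]},
    {"travel":[0,-0.004,-0.003],"turn":[0,0,0]},
    {"travel":[0,-0.0045,-0.003],"turn":[0,0,0]},
    {"travel":[0,-0.0045,-0.003],"turn":[0,0,0]}
  ]
}}

```text
time: 18.5
position: [0.6038, 0.0595, 0.2082]
tool_rot: [-2.932, -0.093, -1.059]
ft_force: [13.8, -1.0, -11.5]
grip_width: 0.155
grip_force: 39.9
```

```bash
python3 -c "
from h import *
s=ctrl.get_state();print(s['position'],s['ft_force'],s['grip_width'])
print(np.array([-.071,.9975])@s['position'][:2]+.04227)
im=ctrl.get_image('top')[:,:,::-1];cv2.imwrite('pics/t20.png',im);a=cv2.imread('pics/top0.png')
c,q=np.cos(np.radians(4.07)),np.sin(np.radians(4.07))
for y in (-.056,-.028,0,.028,.056):
  u=proj('top',[.6158-q*y,-.1331+c*y,.2]).round().astype(int)
  print(y,u,[int(cv2.cvtColor(i,cv2.COLOR_BGR2GRAY)[u[1]-2:u[1]+3,u[0]-2:u[0]+3].mean()) for i in (a,im)])"
```

```text
[0.60380189 0.0594559  0.20822264] [ 13.84977543  -1.0067676  -11.454178  ] 0.15513538719908623
0.05870732913930113
-0.056 [329 166] [107, 126]
-0.028 [319 167] [107, 129]
0 [308 168] [107, 111]
0.028 [298 169] [108, 111]
0.056 [288 169] [44, 44]
```

Gate open about 59 mm; the two outlet-side compartments changed and the other two did not. Wait for the balls to settle.

>>> {"api": "step_arm", "payload": {
  "commands": [
    {"travel":[0,0,0.0013],"turn":[0,0,0]},
    {"travel":[0,0,0.0013],"turn":[0,0,0]},
    {"travel":[0,0,0.0013],"turn":[0,0,0]},
    {"travel":[0,0,0.0013],"turn":[0,0,0]},
    {"travel":[0,0,0.0013],"turn":[0,0,0]}
  ]
}}

```text
time: 19.05
position: [0.604, 0.0598, 0.2082]
tool_rot: [-2.933, -0.094, -1.059]
ft_force: [-2.3, -3.4, -1.2]
grip_width: 0.155
grip_force: 40.0
```

>>> {"api": "step_arm", "payload": {
  "commands": [
    {"travel":[0,0,0],"turn":[0,0,0]},
    {"travel":[0,0,0],"turn":[0,0,0]},
    {"travel":[0,0,0],"turn":[0,0,0]},
    {"travel":[0,0,0],"turn":[0,0,0]},
    {"travel":[0,0,0],"turn":[0,0,0]}
  ]
}}

```text
time: 19.55
position: [0.604, 0.0603, 0.2082]
tool_rot: [-2.933, -0.094, -1.058]
ft_force: [-3.5, -3.2, -3.0]
grip_width: 0.158
grip_force: 40.0
```

```bash
python3 -c "
from h import *
s=ctrl.get_state();print(s['position'],s['ft_force'])
im=ctrl.get_image('top')[:,:,::-1];a=cv2.imread('pics/top0.png')
c,q=np.cos(np.radians(4.07)),np.sin(np.radians(4.07))
for y in (-.056,-.028,0,.028,.056):
  u=proj('top',[.6158-q*y,-.1331+c*y,.2]).round().astype(int)
  print(y,[int(cv2.cvtColor(i,cv2.COLOR_BGR2GRAY)[u[1]-2:u[1]+3,u[0]-2:u[0]+3].mean()) for i in (a,im)])
R=Ro.from_rotvec(s['tool_rot']).as_matrix();print(R.T@(np.array([.6096,.001,.2081])-s['position']))"
```

```text
[0.60398344 0.06027482 0.20816088] [-3.49602589 -3.19817061 -3.03655649]
-0.056 [107, 128]
-0.028 [107, 129]
0 [107, 111]
0.028 [108, 112]
0.056 [44, 44]
[0.00135205 0.0595137  0.00115981]
```

>>> {"api": "step_arm", "payload": {
  "commands": [
    {"travel":[0.0003,0.014,0.0003],"turn":[0,0,0]},
    {"travel":[0.0006,0.028,0.0006],"turn":[0,0,0]},
    {"travel":[0.001,0.042,0.001],"turn":[0,0,0]},
    {"travel":[0.0013,0.056,0.001],"turn":[0,0,0]},
    {"travel":[0.0013,0.065,0.001],"turn":[0,0,0]}
  ]
}}

```text
time: 20.1
position: [0.6096, 0.0007, 0.2082]
tool_rot: [-2.927, -0.1, -1.055]
ft_force: [-7.7, 25.1, -1.1]
grip_width: 0.161
grip_force: 39.9
```

>>> {"api": "step_arm", "payload": {
  "commands": [
    {"travel":[0,0,0],"turn":[0,0,0]},
    {"travel":[0,0,0],"turn":[0,0,0]},
    {"travel":[0,0,0],"turn":[0,0,0]}
  ]
}}

```text
time: 20.4
position: [0.6096, 0.0011, 0.2082]
tool_rot: [-2.928, -0.103, -1.056]
ft_force: [-6.0, 8.6, -2.8]
grip_width: 0.152
grip_force: 39.9
```

Shut against the stop. Relax, open moderately, back out.

>>> {"api": "step_arm", "payload": {
  "commands": [
    {"travel":[0,-0.003,0],"turn":[0,0,0]},
    {"travel":[0,-0.003,0],"turn":[0,0,0]},
    {"travel":[0,-0.003,0],"turn":[0,0,0]},
    {"travel":[0,-0.003,0],"turn":[0,0,0]},
    {"travel":[0,-0.003,0],"turn":[0,0,0]}
  ],
  "gripper": 0.45
}}

```text
time: 20.9
position: [0.6109, -0.0019, 0.2099]
tool_rot: [-2.931, -0.093, -1.063]
ft_force: [0.2, 0.0, 0.2]
grip_width: 0.435
grip_force: 0.0
```

>>> {"api": "step_arm", "payload": {
  "commands": [
    {"travel":[-0.008,0,-0.02],"turn":[0,0,0]},
    {"travel":[-0.02,0,-0.045],"turn":[0,0,0]},
    {"travel":[-0.03,0,-0.07],"turn":[0,0,0]},
    {"travel":[-0.03,0,-0.08],"turn":[0,0,0]},
    {"travel":[-0.03,0,-0.08],"turn":[0,0,0]}
  ]
}}

```text
time: 21.4
position: [0.5666, 0.005, 0.19]
tool_rot: [-2.955, -0.098, -0.973]
ft_force: [-0.5, -1.0, 0.4]
grip_width: 0.453
grip_force: 0.0
```

```bash
python3 -c "
from h import *
s=ctrl.get_state();print(s['position'],s['ft_force'],s['grip_width'],s['qd'],s['time'])
im=ctrl.get_image('top')[:,:,::-1];a=cv2.imread('pics/top0.png');t=cv2.imread('pics/top7.png')
c,q=np.cos(np.radians(4.07)),np.sin(np.radians(4.07))
for y in (-.056,-.028,0,.028,.056):
  u=proj('top',[.6158-q*y,-.1331+c*y,.2]).round().astype(int)
  print(y,[int(cv2.cvtColor(i,cv2.COLOR_BGR2GRAY)[u[1]-2:u[1]+3,u[0]-2:u[0]+3].mean()) for i in (a,im)])
# flask, can, bowl, lid: unchanged?
for n,P in dict(flask=[.735,-.259,.1],lid=[.58,.37,.02],beaker=[.46,.11,.09],bottle=[.42,.30,.11],bowl=[.579,.003,.035],can=[.456,-.067,.085]).items():
  u=proj('top',P).astype(int);w=np.s_[u[1]-14:u[1]+14,u[0]-14:u[0]+14];print(n,np.abs(im[w].astype(int)-a[w]).mean().round(1))
# jar in top view
g=cv2.cvtColor(im,cv2.COLOR_BGR2HSV)[:,:,1];u=proj('top',[.60,-.228,.07]).astype(int);print(u)
for v in range(u[1]-12,u[1]+10): print(v,''.join('#' if x<60 else '.' for x in g[v,u[0]-25:u[0]+25]))
print(proj('top',[.591,-.228,.07]),proj('top',[.608,-.199,.07]),proj('top',[.608,-.257,.07]))"
```

```text
[0.5665581  0.00495778 0.18999844] [-0.46052811 -0.98000995  0.43757386] 0.45342208517843663 [ 0.20112375  0.0019365  -0.15701135  0.07295877 -0.25957949 -0.18161265
  0.20508213] 21.4
-0.056 [107, 122]
-0.028 [107, 123]
0 [107, 112]
0.028 [108, 112]
0.056 [44, 47]
flask 4.8
lid 5.9
beaker 23.1
bottle 6.9
bowl 15.1
can 38.5
[333 177]
165 ########################################..........
166 ########################################..........
167 ########################################..........
168 ########################################..........
169 ########################################..........
170 ########################################..........
171 #####################################.............
172 ####################################..............
173 ####################################..............
174 ###################################...............
175 #####.......#######################...............
176 ............######################................
177 .............####################.................
178 ..............##################..................
179 ..............#################...................
180 ................############......................
181 ..................######..........................
182 ..................................................
183 ..................................................
184 ..................................................
185 ..................................................
186 ..................................................
[334.00599631 180.04641113] [324.40609961 174.54165211] [343.46140044 174.39914978]
```

>>> {"api": "step_arm", "payload": {
  "commands": [
    {"travel":[-0.02,0,-0.02],"turn":[0,0,0]},
    {"travel":[-0.02,0,-0.02],"turn":[0,0,0]},
    {"travel":[-0.02,0,-0.02],"turn":[0,0,0]},
    {"travel":[-0.02,0,-0.02],"turn":[0,0,0]},
    {"travel":[-0.02,0,-0.02],"turn":[0,0,0]}
  ]
}}

```text
time: 21.95
position: [0.5559, 0.0034, 0.189]
tool_rot: [-2.955, -0.102, -0.963]
ft_force: [0.1, 0.0, 0.6]
grip_width: 0.454
grip_force: 0.0
```

```bash
python3 -c "
from h import *
s=ctrl.get_state();print(s['position'],s['ft_force'],abs(s['qd']).max());print(ctrl.close_job())"
```

```text
[0.55587534 0.00337412 0.18896378] [0.14323684 0.0295327  0.59200156] 0.03456704926179404
the job is handed in; nothing more can be done
None
```

The job is handed in with no verdict returned: the jar stands under the outlet, the gate was pushed back to its stop, and the top view shows two compartments emptied and two still full. I did not see the balls in the jar, and the arm hid the can, beaker and bowl in the last view.

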